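# Set, lock and switch on a bench supply

## Task

Bring up the bench supply for the next lab group: turn the black voltage knob until its white pointer stands at the red mark on the dial, then slide the clear, yellow-backed lock hood fully home over the knob without disturbing the setting. Last, flip the orange-tipped toggle on the blue switch box over to its green-dot side until it clicks; leave the grey-tipped toggle off and everything else on the bench where it is.

Things in the scene. Friction and masses are not known exactly. Their poses are not given: they have to be found in the camera images.
- supply: Cream regulator unit fixed to the bench, 130 (its x) x 210 (its y) x 60 mm high, dark top panel at 60 mm. Origin: centre of its underside; z up. It may stand left or right, and is turned by up to 0.3 rad. On its top panel: the knob axis at (0, -45 mm), and the lock hood parked at y = +47 mm. No tall fittings else.
- volt_knob (a joint): Turn of the round black knob, rad, 0 to 4.2, grows clockwise seen from above; it stays where it is left (friction about 0.05 N m). Knob: 36 mm diameter (38 mm skirt in the lowest 6 mm), vertical axis, top 35 mm above the panel (95 mm above the bench). With the hood parked there is 60 mm free from the knob axis to the hood; grip the knob from above.
- knob_pointer (a point): Centre of the knob's top face, 95 mm above the bench. Its x axis points along the white pointer line, z up.
- dial_mark: The red mark on the white dial round the knob. Origin on the knob's axis at panel height (60 mm); its x axis points from the axis to the red mark, which is 20 to 28 mm out; z up. It never moves in a run. It is always reached by turning the knob clockwise from its start, by 0.4 to 2.1 rad. The knob is set when its pointer lines up with this.
- lock_hood (a joint): Travel of the lock hood, m: 0 parked, 0.092 fully home over the knob (end stop). It slides towards the supply's -y on straight guides; friction about 1.5 N, it stays where it is left.
- hood_back (a point): Centre of the outside of the hood's yellow back wall (the face to push, looking to the supply's +y), 82 mm above the bench. Axes as the supply's. The hood is 62 mm wide (supply's x), 58 mm long, its top 44 mm above the panel, with a yellow thumb tab (34 x 12 mm) on top up to 57 mm above the panel. The back wall runs from 2.5 to 42 mm above the panel; its knob side is open. Behind it the panel is bare.
- switchbox: Blue switch box with grey top panel, fixed to the bench, 130 (its x) x 180 (its y) x 60 mm high. Origin: centre of its underside; z up. It stands on the side where the supply is not, turned by up to 0.35 rad. The two toggles stand on it at y = +36 and -36 mm, either way round, x = 0; green dots mark the on side (+x of the box).
- out_toggle (a joint): Orange-tipped toggle, rad: 0 off (leaning to the box's -x, away from the green dot), 0.9 on (leaning to +x). A spring snaps it over the centre at 0.45 to whichever side is nearer; pushing it off its stop takes about 3 N at the tip, sideways towards +x.
- out_tip (a point): Centre of the orange ball tip (16 mm diameter) of that toggle, 50 mm from its pivot; the pivot is 12 mm above the panel (72 mm above the bench). Off: 22 mm to the box's -x of the pivot and 117 mm above the bench; on: 22 mm to +x. With the toggle off its axes are the box's axes.
- aux_toggle (a joint): Grey-tipped toggle, same kind; starts at 0 (off) and must stay there.
- aux_tip (a point): Centre of the grey ball tip of that toggle, 72 mm beside the orange one.
- multimeter: Bystander, loose: yellow hand-held meter lying flat, 150 x 78 x 42, 0.32 kg, between the two units (sizes in mm).
- screwdriver: Bystander, loose: loose screwdriver lying between the two units (sizes in mm).
- heatsink: Bystander, loose: finned aluminium heat sink, 50 x 70 x 28 (sizes in mm).
- reel: Bystander, loose: white empty wire reel standing on its flange, 60 dia x 44 high (sizes in mm).
- battery: Bystander, loose: black and green battery block, 70 x 100 x 48 (sizes in mm).
- jar: Bystander, loose: clear jar with blue cap, 60 dia x 85 high (sizes in mm).

How it is judged:
On the way, in this order (a step that is already met when the one before it is completed fails the run):
1. the knob's pointer stands at the red mark, the hood still parked (angle between the x axis of knob_pointer and the x axis of dial_mark, either way round below 0.14 rad and value of joint lock_hood below 0.03 m), for 0.3 s.
2. the hood is fully over the set knob (angle between the x axis of knob_pointer and the x axis of dial_mark, either way round below 0.14 rad and value of joint lock_hood above 0.087 m), for 0.2 s.
3. the orange-tipped toggle has clicked over to on (value of joint out_toggle above 0.8 rad and value of joint aux_toggle below 0.1 rad), for 0.2 s.
At the end, for the whole second after the job is handed in: The knob's pointer is within 0.14 rad (8 degrees) of the red mark, the lock hood is fully home (within 5 mm of its end stop), the orange-tipped toggle is on (within 0.1 rad of its stop) and the grey-tipped one is off (all of step 2 and all of step 3); the robot touches nothing.
It fails at once if the grey-tipped toggle is moved off its stop (value of joint aux_toggle above 0.3 rad).
It fails at once if a bystander is shoved more than 40 mm (distance of any of multimeter, screwdriver, heatsink, reel, battery, jar from where it was at the start of the episode above 0.04 m).
It also fails if it takes over 67 s, if anything falls off the work surface, if the arm or the gripper's body presses on something with over 40 N, if the wrist force passes 120 N, or if a joint passes its speed limit or range.

## Robot

A 7-joint arm with a two-finger parallel gripper is mounted at the origin on the work surface. World frame = base frame: x ahead of the robot, y to its left, z up, the work surface at z = 0. Lengths are in m, angles in rad, forces in N, time in s.
With the tool pointing down it reaches from about 0.35 to 0.775 m from the base axis. Payload 3.1 kg.
Tool frame: the origin (TCP) lies at the very end of the fingers, on their centre line; the grasp point (between the pads) lies 19 mm behind it (tcp_to_grasp is the distance from the TCP to the grasp point, in m); x points along the fingers, y is the direction in which the jaws open and shut, and the axes are right-handed (so a half turn about x gives the same grasp; the last joint's range is limited). The gripper opens to 85 mm and grips with 20 to 120 N. Pads are 22 mm wide; open, the fingers measure 114 mm over their backs; the gripper's body (76 mm by 85 mm) begins 54 mm behind the grasp point. The pads swing forward as they close: fully open they stand 13 mm farther back than shut.
Start: joints at [-1.309, 0.311, 0.014, 1.512, -0.004, 1.319, -0.027], TCP at [0.165, 0.525, 0.231] pointing down, gripper open.
Joint ranges: [-2.7, 2.7], [-0.3, 1.91], [-1.27, 1.3], [0.12, 2.57], [-1.44, 4.58], [0.2, 2.03], [-3.05, 3.05]. Speed limits (rad/s): [2.79, 2.79, 3.14, 3.14, 3.14, 3.14, 3.14].

## Interface

Orientations are given as a unit quaternion [w, x, y, z].
In Python, from workcell import state, snapshot, get_calibration, sign_off, tcp_to_grasp gives the robot as it stands.
- The arm moves only by the tool move_arm, never from a script. Its argument "deltas" is text: rows parted by semicolons, each of 7 numbers parted by spaces: the opening, from 0 (shut) to 1 (fully open), then the shift along the tool's x, y, z in m, then the turn, a rotation vector about the tool's x, y, z in rad. In form: jaw tx ty tz wx wy wz; .... A call has 1 to 20 rows; each row shifts and turns the pose as measured when the row begins, along the tool's axes as they then stand; what a row does not reach is not made up. A row lasts 1/10 s, in which the tool goes at most 50 mm and 8.59 degrees, less where a joint would pass 70% of its speed; a pose out of reach is approached as far as the arm can. A call with a gripper value outside its range is refused whole. The fingers move at their own pace and stop on an object; the grip force is fixed at half the most. Time passes only in rows, so rows that do not move let the fingers close. It gives the time, the measured TCP pose, the force and the opening at its end, in the units of the state.
- state(): the state, without advancing time (a new reading comes with each control period).
- snapshot(name): name is "scene" or "top"; returns the picture (384x512x3 uint8, red, green, blue); there is no depth.
- get_calibration(name): a dict with "fx", "fy", "cx", "cy" (pixels), "rvec" (rotation vector, rad) and "tvec" (3), from world to camera coordinates, as OpenCV has them. Camera axes: x right, y down, z forward; pixel columns grow to the right and rows downward; lengths in m; the calibration is good to about 2 mm. A picture is of the moment at which its call begins. get_calibration takes no time and is no camera call.
- sign_off(): hands the job in, once; it reports no verdict.
The state is a dict: "time_s": time; "joint_positions": joint angles; "qd": joint speeds; "joint_efforts": joint torques, N m; "eef_pos": TCP position; "tool_rot": TCP orientation; "contact_force": force on the tool from outside, world axes, zero at the start; "torque": the same for the moment, N m; "grip_width": finger opening in m.
Only numpy, scipy, OpenCV 4.12 (cv2) and the standard library are available. Lean on these libraries where they do the work, as an engineer would, in place of code of your own. Each camera call takes 0.05 s, during which the arm holds its last target.

## Working session

There is one attempt and no reset: what is moved stays moved. The work goes in short steps, Python scripts to look and compute and a tool call to move; the robot and the scene stay as the last step left them, time stands still between calls to the robot, and variables do not carry over. Pictures are saved under pics/ and viewed, and the job is handed in when it is done.

Besides the shell and the picture viewer there is one more tool, called after "Request:" as name(argument=value, ...), one argument or row to a line, values as JSON. move_arm: Moves the arm, as the interface text tells. Its arguments: {"type":"object","properties":{"deltas":{"type":"string"}},"required":["deltas"]}

```bash
ls; mkdir -p pics; python3 - <<'E'
from workcell import *
import cv2
s=state();print(s)
print(tcp_to_grasp)
for n in("scene","top"):
    im=snapshot(n);cv2.imwrite(f"pics/{n}0.png",im[:,:,::-1]);print(get_calibration(n))
E
```

```text
pics
{'time_s': 0.0, 'joint_positions': array([-1.3086981 ,  0.31176177,  0.01397892,  1.51306968, -0.00439683,
        1.31917897, -0.0271844 ]), 'qd': array([ 0.00095262, -0.00013912,  0.00129654,  0.00079196, -0.00141502,
       -0.00062229, -0.00061479]), 'joint_efforts': array([ 2.24760283e-04, -3.79916418e+01,  1.46200871e-01, -2.30586290e+01,
        1.22143677e-02,  1.37527604e-02,  1.38767862e-05]), 'eef_pos': array([0.16429579, 0.52412335, 0.23019613]), 'tool_rot': array([ 0.69887623,  0.10612062,  0.69906366, -0.10779808]), 'contact_force': array([-0.07466737,  0.19893801,  0.00403494]), 'torque': array([ 0.02408375, -0.06678206, -0.0012466 ]), 'grip_width': 0.08559628835872113}
0.0187
{'fx': 421.3457127792227, 'fy': 421.3457127792227, 'cx': 252.81836606458236, 'cy': 191.82775563474465, 'rvec': array([ 0.86498836,  2.42407576, -1.23004457]), 'tvec': array([ 0.45660711, -0.17607672,  1.3936442 ])}
{'fx': 358.79385596559837, 'fy': 358.79385596559837, 'cx': 255.67318401684673, 'cy': 188.36858072171518, 'rvec': array([ 2.293137  , -1.87819639,  0.20910538]), 'tvec': array([-0.0945066 ,  0.60939672,  0.76946032])}
```

View pics/scene0.png

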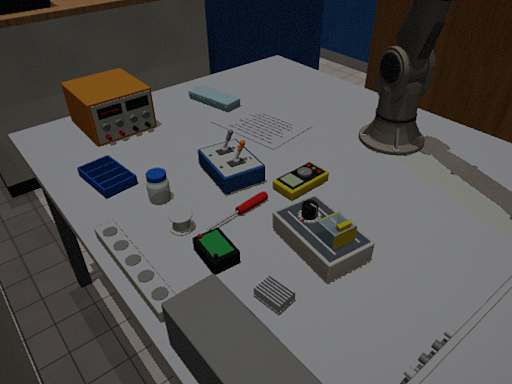

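View pics/top0.png

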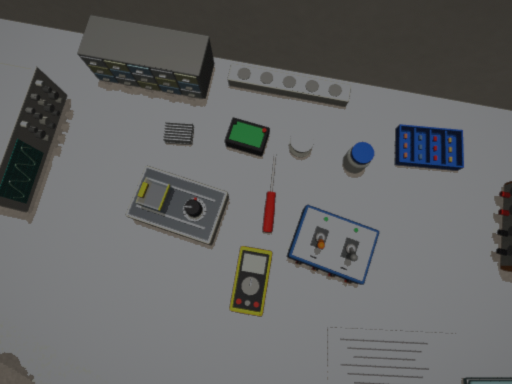

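```bash
cat > h.py <<'E'
import numpy as np, cv2
from workcell import *
from scipy.spatial.transform import Rotation as R
def cam(n):
    c=get_calibration(n); K=np.array([[c['fx'],0,c['cx']],[0,c['fy'],c['cy']],[0,0,1.]])
    return K,np.array(c['rvec'],float),np.array(c['tvec'],float)
def proj(n,P):
    K,r,t=cam(n); return cv2.projectPoints(np.atleast_2d(np.array(P,float)),r,t,K,None)[0][:,0]
def ray(n,uv):
    K,r,t=cam(n); Rm=cv2.Rodrigues(r)[0]; d=Rm.T@np.linalg.solve(K,[uv[0],uv[1],1.]); return -Rm.T@t,d
def onz(n,uv,z):
    o,d=ray(n,uv); return o+d*(z-o[2])/d[2]
def tri(uv1,uv2,n1="top",n2="scene"):
    o1,d1=ray(n1,uv1);o2,d2=ray(n2,uv2);A=np.stack([d1,-d2],1)
    s,_,_,_=np.linalg.lstsq(A,o2-o1,rcond=None);p=o1+d1*s[0];q=o2+d2*s[1];return (p+q)/2,np.linalg.norm(p-q)
def crop(im,x0,y0,w,h,k,f):
    cv2.imwrite(f,cv2.resize(im[y0:y0+h,x0:x0+w],None,fx=k,fy=k,interpolation=cv2.INTER_CUBIC)[:,:,::-1])
E
python3 - <<'E'
from h import *
for n in("top","scene"):
    print(n,proj(n,[[0,0,0],[.164,.524,.23],[0.5,0,0],[.5,.3,0]]),ray(n,(256,192))[0])
t=cv2.imread('pics/top0.png')[:,:,::-1];s=cv2.imread('pics/scene0.png')[:,:,::-1]
crop(t,120,160,120,90,6,'pics/tsup.png');crop(t,280,195,110,95,6,'pics/tbox.png')
crop(s,265,190,115,90,6,'pics/ssup.png');crop(s,190,120,85,75,7,'pics/sbox.png')
E
```

```text
top [[211.60543    472.52592168]
 [-87.23062172 367.86393426]
 [257.28846081 242.01056897]
 [138.6333301  217.97534635]] [ 0.43626245 -0.0080209   0.88429394]
scene [[390.86611761 138.59381519]
 [579.42353803 162.09950289]
 [277.62422443 197.28146477]
 [365.59207698 258.67804672]] [1.11705592 0.67342744 0.69312248]
```

View pics/tsup.png

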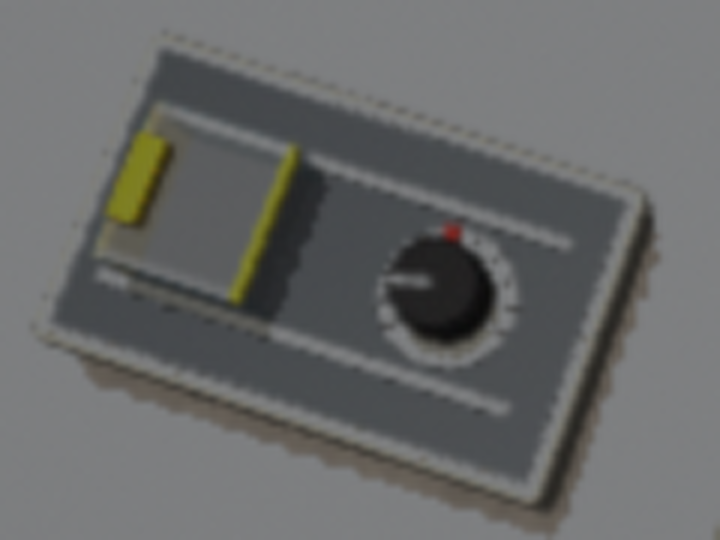

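View pics/tbox.png

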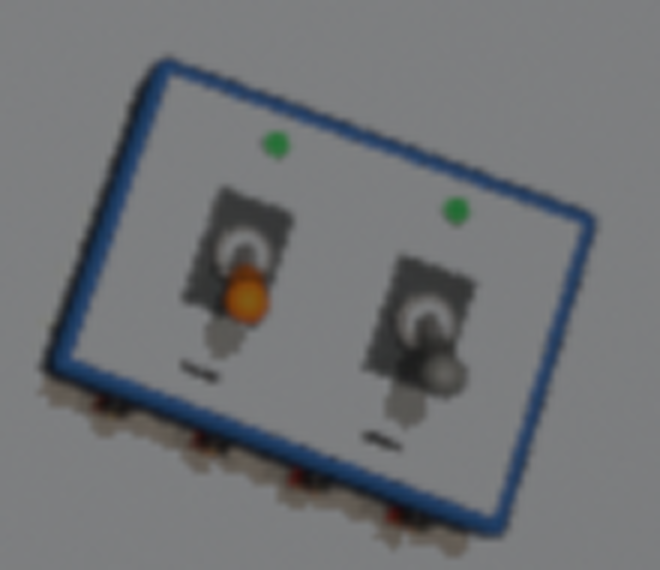

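View pics/ssup.png

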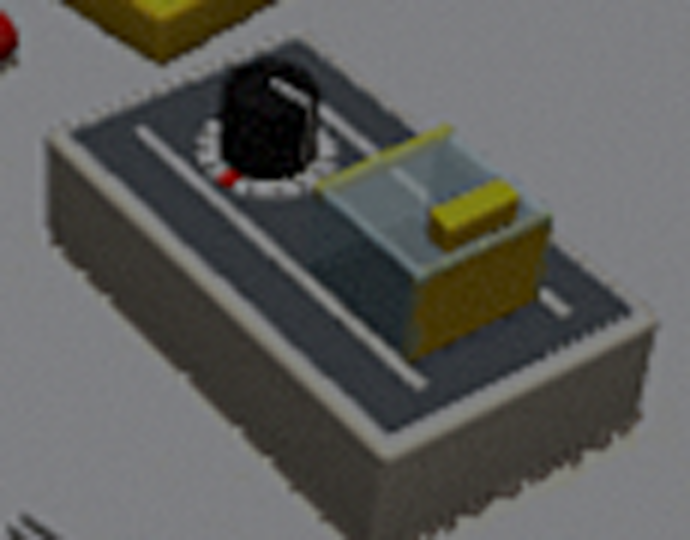

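View pics/sbox.png

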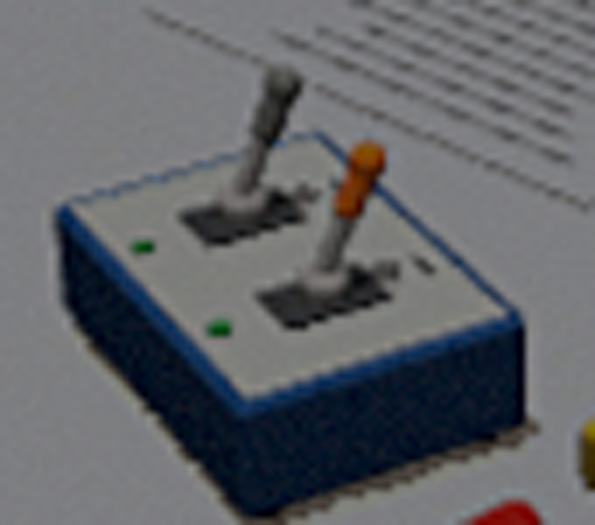

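```bash
cat > m.py <<'E'
from h import *
t=cv2.imread('pics/top0.png')[:,:,::-1]; 
def pk(x,y,x0,y0,k): return ((x+.5)/k-.5+x0,(y+.5)/k-.5+y0)
# supply corners
c=[onz("top",pk(x,y,120,160,6),.06) for x,y in [(165,36),(648,190),(541,502),(38,328)]]
c=np.array(c)[:,:2];print("supply",c,c.mean(0))
for i in range(4):
    d=c[(i+1)%4]-c[i];print(np.linalg.norm(d),np.arctan2(d[1],d[0]))
b=[onz("top",pk(x,y,280,195,6),.06) for x,y in [(167,60),(597,215),(502,533),(60,365)]]
b=np.array(b)[:,:2];print("box",b,b.mean(0))
for i in range(4):
    d=b[(i+1)%4]-b[i];print(np.linalg.norm(d),np.arctan2(d[1],d[0]))
hsv=cv2.cvtColor(np.ascontiguousarray(t),cv2.COLOR_RGB2HSV)
def comp(x0,y0,x1,y1,lo,hi):
    m=cv2.inRange(hsv,lo,hi)[y0:y1,x0:x1]; n,l,s,ce=cv2.connectedComponentsWithStats(m)
    return [(s[i,4],ce[i]+[x0,y0]) for i in range(1,n)]
print("red",comp(180,190,215,230,(0,120,60),(8,255,255)),comp(180,190,215,230,(170,120,60),(180,255,255)))
print("orange",comp(310,230,335,260,(5,150,80),(25,255,255)))
print("green",comp(310,210,370,240,(45,80,50),(80,255,255)))
gr=cv2.cvtColor(np.ascontiguousarray(t),cv2.COLOR_RGB2GRAY)
print(gr[198:222,180:210])
E
python3 m.py
```

```text
supply [[0.62130315 0.29292441]
 [0.59792408 0.09107805]
 [0.47161914 0.10499334]
 [0.49826423 0.3102887 ]] [0.54727765 0.19982113]
0.20319579652632264 -1.6861085780942868
0.12706916247914662 3.031863012095328
0.20701725862146025 1.4417287807405892
0.12425817744046055 -0.1402025503798684
box [[ 0.60353236 -0.09816099]
 [ 0.57660001 -0.26940246]
 [ 0.4525692  -0.24936311]
 [ 0.4805908  -0.07798615]] [ 0.52832309 -0.17372818]
0.17334645494509957 -1.7267954852809935
0.12563923745729536 2.9814093757615887
0.17365273056609232 1.4087219153677575
0.12458591644040289 -0.16265131587607168
red [(np.int32(5), array([194.8, 198.4]))] []
orange [(np.int32(46), array([320.67391304, 243.56521739]))]
green [(np.int32(12), array([325.5, 218.5])), (np.int32(12), array([355.5, 229.5]))]
[[ 75  75  74  75  75  75  75  75  75  73  73  87  95  96  76  64  68 103
  100  87  84  80  71  77  98 114 117 120 122 112]
 [ 74  74  75  74  76  75  76  79  75  62  58  57  65  59  54  55  68 114
  121 104 103  90  79  75  78  78  78  99 114 117]
 [ 74  74  75  75  75  75  76  84  71  43  33  33  35  33  31  33  50 1
[... 1979 characters left out ...]
 40  28  21  27  38  49
   63  90 104 120 122 104  85  78  78  78  78  78]
 [ 76  76  77  76  79  89 113 125 123 108  97  84  78  62  56  61  77  91
   96 105 120 123 117  95  81  79  78  78  78  78]
 [ 85  77  78  77  76  78  89 113 124 123 110 104 102  98 100  97  97 104
  106 119 119 106  86  79  78  78  78  78  79  78]
 [109  92  89  87  81  78  78  89 113 121 120 124 123 112 119 109 106 119
  120 115  95  83  78  77  78  77  79  78  78  78]
 [120 121 122 115 102  93  86  81  85  98 104 114 117 116 120 118 116 116
  103  78  76  78  78  79  79  79  78  79  78  78]
 [ 99 115 120 122 122 122 111  98  92  89  85  79  76  78  94  91  81  82
   80  76  77  78  78  79  78  78  78  79  78  78]]
```

```bash
cat > m2.py <<'E'
from h import *
t=cv2.imread('pics/top0.png')[:,:,::-1]; s=cv2.imread('pics/scene0.png')[:,:,::-1]
gr=cv2.cvtColor(np.ascontiguousarray(t),cv2.COLOR_RGB2GRAY).astype(float)
yaw=-.12; C=np.array([.5473,.1998]); Rz=lambda a:np.array([[np.cos(a),-np.sin(a)],[np.sin(a),np.cos(a)]])
A=C+Rz(yaw)@[0,-.045]; print("axis pred",A)
for z in(.06,.095): print(z,proj("top",[*A,z]),proj("scene",[*A,z]))
# pointer
pts=[]
for x in range(185,191):
    w=gr[203:210,x]-34; w[w<4]=0; pts.append([x,(w*np.arange(203,210)).sum()/w.sum()])
pts=np.array(pts);print(pts)
W=np.array([onz("top",p,.095)[:2] for p in pts]); d=W[0]-W[-1]
p=np.polyfit(pts[:,0],pts[:,1],1)
a,b=onz("top",(184,np.polyval(p,184)),.095),onz("top",(192,np.polyval(p,192)),.095)
print("ptr dir",np.arctan2(*(a-b)[1::-1]), "line pts",a,b)
hsv=cv2.cvtColor(np.ascontiguousarray(t),cv2.COLOR_RGB2HSV).astype(int)
sat=(t[:,:,0].astype(int)-t[:,:,1:].max(2)).astype(float)[194:204,188:202]; print(sat.astype(int))
sat[sat<25]=0; yy,xx=np.mgrid[194:204,188:202]; r=(( sat*xx).sum()/sat.sum(),(sat*yy).sum()/sat.sum());rw=onz("top",r,.06);print("red",r,rw)
v=rw[:2]-A;print("mark",np.linalg.norm(v),np.arctan2(v[1],v[0]))
# knob top disc: pixels 28..37 grey
m=((gr>26)&(gr<39)).astype(np.uint8); m[:, :180]=0;m[:,210:]=0;m[:198]=0;m[222:]=0
n,l,st,ce=cv2.connectedComponentsWithStats(m);i=1+st[1:,4].argmax();cn,_=cv2.findContours((l==i).astype(np.uint8),0,1)
h=cv2.convexHull(cn[0]);e=cv2.fitEllipse(h);print("disc",e,onz("top",e[0],.095))
# dial ring white
m=(gr>92).astype(np.uint8);m2=np.zeros_like(m);m2[196:225,181:208]=m[196:225,181:208]
# scene
print("scene red");ss=(s[:,:,0].astype(int)-s[:,:,1:].max(2)).astype(float); ss[:215]=0;ss[225:]=0;ss[:,:297]=0;ss[:,310:]=0;ss[ss<25]=0
yy,xx=np.mgrid[0:384,0:512];q=((ss*xx).sum()/ss.sum(),(ss*yy).sum()/ss.sum());print(q,onz("scene",q,.06),tri(r,q))
big=cv2.resize(np.ascontiguousarray(s[190:280,265:380]),None,fx=6,fy=6,interpolation=cv2.INTER_CUBIC)
E
python3 m2.py
```

```text
axis pred [0.54191295 0.15512361]
0.06 [[195.50693526 209.03640563]] [[308.68291018 214.49881415]]
0.095 [[192.95082213 206.48103598]] [[309.67028093 202.75154437]]
[[185.         205.48598131]
 [186.         205.85227273]
 [187.         206.18382353]
 [188.         206.2421875 ]
 [189.         206.3537415 ]
 [190.         206.37414966]]
ptr dir 1.5981758669308164 line pts [0.54017731 0.17522189 0.095     ] [0.54067625 0.15700322 0.095     ]
[[-6 -6 -5 -4 -4 -3 -4 -3 -3 -3 -3 -4 -4 -6]
 [-6 -6 -6 -6 -6 -4 -4 -4 -3 -2 -3 -3 -4 -4]
 [-6 -6 -7 -6 -5 -4  3  2  3 -2 -3 -3 -3 -3]
 [-6 -6 -6 -5 -5  4 35 36 26  2 -4 -3 -4 -3]
 [-6 -5 -5 -5 -1 17 58 79 54  6 -4 -4 -4 -5]
 [-4 -4  0  0 -2  8 50 73 42  4 -3 -2 -3 -4]
 [-2 -1  1  1  0  1 12 22 14  0 -3 -1 -3 -3]
 [-1  0  1  0  1  0  1  1  2  0 -1 -3 -3 -2]
 [ 0  1  1  1  0  0  0  1  1  0 -2 -2 -2 -2]
 [ 1  0  1  0  0  0  0  1  1  0 -1 -1 -1 -2]]
red (np.float64(194.95364238410596), np.float64(198.15011037527594)) [0.56673975 0.16239515 0.06      ]
mark 0.025869774418112494 0.284921908946768
disc ((192.16094970703125, 206.36245727539062), (13.176281929016113, 14.909708023071289), 39.66122055053711) [0.54182665 0.15691236 0.095     ]
scene red
(np.float64(302.7116788321168), np.float64(219.08637469586375)) [0.56434696 0.15812711 0.06      ] (array([0.56669479, 0.16123758, 0.06325679]), np.float64(0.001349534368020242))
```

```bash
cat > m3.py <<'E'
from h import *
from scipy.ndimage import map_coordinates
from scipy.optimize import least_squares
def ringfit(gr,n,A0,z,r0,r1,thr,bright_inside=True):
    P=[]
    for th in np.arange(0,2*np.pi,.05):
        rr=np.arange(r1,r0,-.0002); X=np.stack([A0[0]+rr*np.cos(th),A0[1]+rr*np.sin(th),np.full_like(rr,z)],1)
        uv=proj(n,X); v=map_coordinates(gr,[uv[:,1],uv[:,0]],order=1)
        k=np.where(v>thr)[0]
        if len(k) and k[0]>0: P.append([*X[k[0],:2]])
    P=np.array(P)
    f=least_squares(lambda q:np.hypot(P[:,0]-q[0],P[:,1]-q[1])-q[2],[*A0,.028],loss='soft_l1',f_scale=.0005)
    return f.x,np.std(f.fun),len(P)
if __name__=="__main__":
    for n in("top","scene"):
        im=cv2.imread(f'pics/{n}0.png');gr=cv2.cvtColor(im,cv2.COLOR_BGR2GRAY).astype(float)
        A=np.array([.5419,.156])
        if n=="scene": print(gr[205:228,295:325].astype(int))
        for thr in(90,95,100):
            print(n,thr,ringfit(gr,n,A,.06,.020,.034,thr))
E
python3 m3.py
```

```text
top 90 (array([0.54088026, 0.15799863, 0.02764617]), np.float64(0.0012583395146576705), 73)
top 95 (array([0.5407732 , 0.1579953 , 0.02710447]), np.float64(0.0009681163180545035), 70)
top 100 (array([0.54072071, 0.15801511, 0.02662427]), np.float64(0.00107780755922028), 68)
[[ 52  51  53  56  56  54  44  19   6  14  13  11  11   9  14   4  39  87
  109 106  61  18   0  34  48  54  52  55  52  51]
 [ 53  55  51  50  54  58  41  17   1  11  16  18  20  12  16  14   5  19
   62  80 108  73  10  36  49  51  54  53  53  50]
 [ 56  53  55  52  50  56  42  14   1   5  10  16  18  11  14  16   9  12
    1  19  69  68  25  86  80  53  49  50  55  54]
 [ 53  55  53  53  56  60  35   7   0   3   4   6   2  12  17  13  18   9
   10   4   0  54  22 120 132  89  51  48  51  54]
 [ 53  54  54  51  50  48  18   5  11   0  10   4   7   4   5  13   4   0
   10  10   0  54  24  80 132 128  96  60  48  51]
 [ 52  53  50  48  91 126  75  11   7   2   5   5  13   3   0   0   2   1
    4   2   5  41  33  42  86 118 130 100  59  48]
 [ 56  53  50  61 100 139  93  16   0   0  15  10   1   6  10   0  12   5
 
[... 1632 characters left out ...]
3  51  52  50  44  47  61  90 115 109  99]
 [ 56  56  55  56  51  44  57  99 127 108  76  49  48  51  52  53  54  55
   54  54  56  55  54  51  52  46  54  84 113 108]
 [ 54  56  55  52  53  53  48  55 101 126 127  88  54  49  53  53  57  52
   56  55  56  54  48  52  49  48  45  48  77 110]
 [ 55  53  52  55  54  53  52  53  59  98 134 129  86  49  50  55  51  55
   55  53  50  56  50  51  53  52  49  46  46  77]]
scene 90 (array([0.54219834, 0.15632077, 0.02681532]), np.float64(0.0009099621628943903), 51)
scene 95 (array([0.54203206, 0.15617552, 0.02647283]), np.float64(0.001104387506051606), 53)
scene 100 (array([0.54181853, 0.15613744, 0.02625392]), np.float64(0.0018512147705090696), 57)
```

```bash
cat >> h.py <<'E'
def pose():
    s=state();q=s['tool_rot'];return s,np.array(s['eef_pos']),R.from_quat([q[1],q[2],q[3],q[0]])
def need(p,yang):
    """delta in tool axes to put TCP at p, tool x down, tool y at world angle yang (mod pi nearest)"""
    s,e,r=pose(); M=r.as_matrix()
    best=None
    for a in(yang,yang+np.pi):
        y=np.array([np.cos(a),np.sin(a),0]);x=np.array([0,0,-1.]);T=np.stack([x,y,np.cross(x,y)],1)
        w=(r.inv()*R.from_matrix(T)).as_rotvec()
        if best is None or np.linalg.norm(w)<np.linalg.norm(best):best=w
    d=np.array(p)-e
    print("t",s['time_s'],"eef",e.round(4),"jawang",np.arctan2(M[1,1],M[0,1]).round(4),"F",np.round(s['contact_force'],1),"w",s['grip_width'],"q",np.round(s['joint_positions'],2))
    print("M",M.round(3).tolist());print("world d",d.round(4),"tool d",(M.T@d).round(4),"rotvec",best.round(4))
E
python3 -c "
from h import *
need([.5415,.157,.13],0)
C=np.array([.5283,-.1737]);a=-.16
Rz=np.array([[np.cos(a),-np.sin(a)],[np.sin(a),np.cos(a)]])
for n,v in (('orange off',(-.022,.036,.117)),('grey off',(-.022,-.036,.117)),('pivot',(0,.036,.072))):
  P=C+Rz@v[:2];print(n,P,proj('top',[*P,v[2]]),proj('scene',[*P,v[2]]))
print(onz('top',(320.67,243.0),.117),onz('scene',(190+367/7,120+158/7),.117))
"
```

```text
t 0.1 eef [0.1643 0.5242 0.2303] jawang 1.2671 F [-0.   0.5  0.5] w 0.08549997890786967 q [-1.31  0.31  0.01  1.51 -0.    1.32 -0.03]
M [[-0.001, 0.299, 0.954], [-0.002, 0.954, -0.299], [-1.0, -0.002, 0.0]]
world d [ 0.3772 -0.3672 -0.1003] tool d [ 0.1009 -0.2374  0.4697] rotvec [1.2671 0.0014 0.0018]
orange off [ 0.51231646 -0.13465482] [[321.08304908 244.85444734]] [[242.4706273  142.19037365]]
grey off [ 0.50084554 -0.20573518] [[353.63657477 256.9876405 ]] [[230.42428372 131.40997378]]
pivot [ 0.53403546 -0.13815982] [[320.57120881 236.91846968]] [[235.9866226  158.37377329]]
[ 0.51598942 -0.13318244  0.117     ] [ 0.51368156 -0.13307917  0.117     ]
```

Request:
move_arm(
  deltas="0.65 0 -0.02 0.039 0 0 0;0.65 0 -0.02 0.039 0 0 0;0.65 0 -0.02 0.039 0 0 0;0.65 0 -0.02 0.039 0 0 0;0.65 0 -0.02 0.039 0 0 0;0.65 0 -0.02 0.039 0 0 0;0.65 0 -0.02 0.039 0 0 0;0.65 0 -0.02 0.039 0 0 0;0.65 0 -0.02 0.039 0 0 0;0.65 0 -0.02 0.039 0 0 0;0.65 0 -0.02 0.039 0 0 0;0.65 0 -0.02 0.039 0 0 0",
)

```text
time_s: 1.3
eef_pos: [0.5451, 0.1503, 0.2223]
tool_rot: [0.696, 0.097, 0.704, -0.101]
contact_force: [1.9, -0.2, 0.0]
grip_width: 0.0556
```

```bash
python3 -c "
from h import *
need([.5415,.157,.13],1.07)"
```

```text
t 1.3 eef [0.5451 0.1503 0.2223] jawang 1.2892 F [ 1.9 -0.2  0. ] w 0.055562256287922565 q [-0.55  0.37  0.34  1.48 -0.12  1.33  1.09]
M [[-0.013, 0.278, 0.961], [-0.005, 0.961, -0.278], [-1.0, -0.008, -0.011]]
world d [-0.0036  0.0067 -0.0923] tool d [ 0.0924  0.0061 -0.0043] rotvec [ 0.2192 -0.0099  0.0091]
```

Request:
move_arm(
  deltas="0.65 0.03 0.006 -0.004 0.11 -0.01 0.009;0.65 0.03 0 0 0.11 0 0;0.65 0.02 0 0 0 0 0;0.65 0 0 0 0 0 0;0.65 0 0 0 0 0 0",
)

```text
time_s: 1.8
eef_pos: [0.5488, 0.1443, 0.1388]
tool_rot: [0.684, 0.183, 0.681, -0.187]
contact_force: [0.8, 0.3, 0.3]
grip_width: 0.0553
```

```bash
python3 -c "
from h import *
need([.5415,.157,.07],1.07)
im=snapshot('top');cv2.imwrite('pics/t1.png',im[:,:,::-1]);crop(im,130,140,130,100,6,'pics/t1c.png')
im=snapshot('scene');crop(im,250,130,130,130,5,'pics/s1c.png')"
```

```text
t 1.8 eef [0.5488 0.1443 0.1388] jawang 1.0411 F [0.8 0.3 0.3] w 0.05531450786655242 q [-0.57  0.43  0.37  1.62 -0.16  1.13  0.89]
M [[0.003, 0.505, 0.863], [-0.007, 0.863, -0.505], [-1.0, -0.005, 0.007]]
world d [-0.0073  0.0127 -0.0688] tool d [ 0.0686  0.0076 -0.0132] rotvec [-0.0289  0.0064  0.0047]
```

View pics/s1c.png

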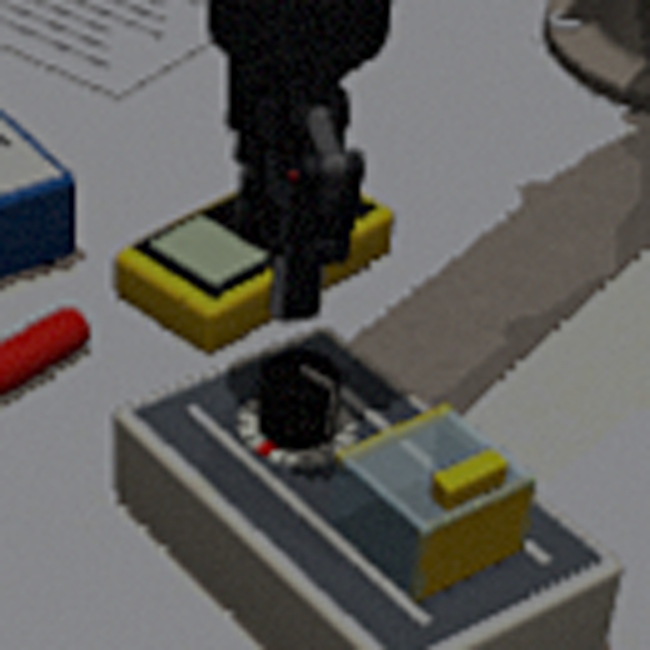

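View pics/t1c.png

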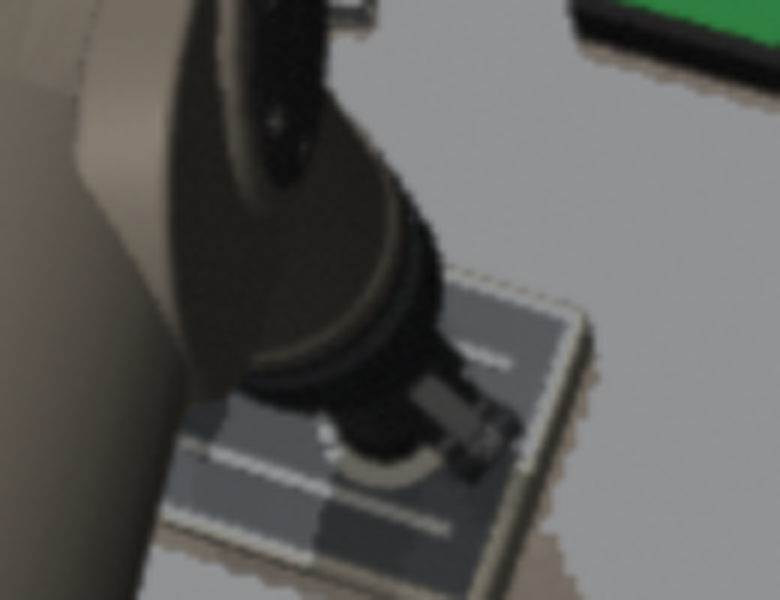

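Request:
move_arm(
  deltas="0.65 0 0.008 -0.013 -0.03 0.006 0.005;0.65 0 0 0 0 0 0;0.65 0 0 0 0 0 0",
)

```text
time_s: 2.2
eef_pos: [0.5429, 0.1612, 0.1425]
tool_rot: [0.688, 0.175, 0.684, -0.171]
contact_force: [0.2, 0.2, 0.0]
grip_width: 0.0556
```

```bash
python3 -c "
from h import *
need([.5415,.157,.07],1.07)"
```

```text
t 2.2 eef [0.5429 0.1612 0.1425] jawang 1.0765 F [0.2 0.2 0. ] w 0.05561474710843154 q [-0.58  0.41  0.36  1.62 -0.16  1.13  0.89]
M [[0.007, 0.474, 0.88], [0.004, 0.88, -0.474], [-1.0, 0.007, 0.004]]
world d [-0.0014 -0.0042 -0.0725] tool d [ 0.0725 -0.0049  0.0005] rotvec [ 0.0065  0.0038 -0.007 ]
```

Request:
move_arm(
  deltas="0.65 0.015 -0.005 0.0005 0 0.004 -0.007;0.65 0.015 0 0 0 0 0;0.65 0 0 0 0 0 0",
)

```text
time_s: 2.5
eef_pos: [0.5413, 0.1568, 0.1116]
tool_rot: [0.686, 0.173, 0.685, -0.172]
contact_force: [-0.9, -0.5, -0.4]
grip_width: 0.0557
```

```bash
python3 -c "
from h import *
need([.5415,.157,.07],1.07)"
```

```text
t 2.5 eef [0.5413 0.1568 0.1116] jawang 1.0781 F [-0.9 -0.5 -0.4] w 0.055718696098434405 q [-0.57  0.44  0.35  1.66 -0.17  1.07  0.91]
M [[0.002, 0.473, 0.881], [0.001, 0.881, -0.473], [-1.0, 0.001, 0.001]]
world d [ 0.0002  0.0002 -0.0416] tool d [0.0416 0.0002 0.    ] rotvec [ 0.0081  0.0011 -0.0012]
```

Request:
move_arm(
  deltas="0.65 0.012 0 0 0 0 0;0.65 0.012 0 0 0 0 0;0.65 0.012 0 0 0 0 0;0.65 0.004 0 0 0 0 0;0.65 0 0 0 0 0 0",
)

```text
time_s: 3.0
eef_pos: [0.5409, 0.1554, 0.0672]
tool_rot: [0.686, 0.172, 0.686, -0.173]
contact_force: [0.4, 0.2, 0.5]
grip_width: 0.0555
```

```bash
python3 -c "
from h import *
need([.5415,.157,.07],1.07)"
```

```text
t 3.0 eef [0.5409 0.1554 0.0672] jawang 1.0768 F [0.4 0.2 0.5] w 0.05548429912580008 q [-0.56  0.49  0.34  1.7  -0.19  0.98  0.93]
M [[-0.0, 0.474, 0.88], [-0.001, 0.88, -0.474], [-1.0, -0.001, 0.0]]
world d [0.0006 0.0016 0.0028] tool d [-0.0028  0.0017 -0.0002] rotvec [0.0068 0.0003 0.0012]
```

Request:
move_arm(
  deltas="0.65 -0.004 0.0017 0 0 0 0;0.3 0 0 0 0 0 0;0.2 0 0 0 0 0 0;0.1 0 0 0 0 0 0;0.1 0 0 0 0 0 0;0.1 0 0 0 0 0 0;0.1 0 0 0 0 0 0",
)

```text
time_s: 3.7
eef_pos: [0.5425, 0.1578, 0.0723]
tool_rot: [0.686, 0.173, 0.685, -0.173]
contact_force: [0.2, 0.7, -1.3]
grip_width: 0.034
```

```bash
python3 -c "
from h import *
need([.5415,.157,.07],1.07);print(state()['torque'])
im=snapshot('scene');crop(im,250,130,130,130,5,'pics/s2c.png')"
```

```text
t 3.7 eef [0.5425 0.1578 0.0723] jawang 1.0772 F [ 0.2  0.7 -1.3] w 0.03404196595544429 q [-0.56  0.49  0.34  1.7  -0.19  0.99  0.92]
M [[0.002, 0.474, 0.881], [-0.0, 0.881, -0.474], [-1.0, 0.001, 0.002]]
world d [-0.001  -0.0008 -0.0023] tool d [ 0.0023 -0.0012 -0.0005] rotvec [ 0.0072  0.0015 -0.0007]
[ 0.00902094 -0.02859114 -0.02555559]
```

View pics/s2c.png

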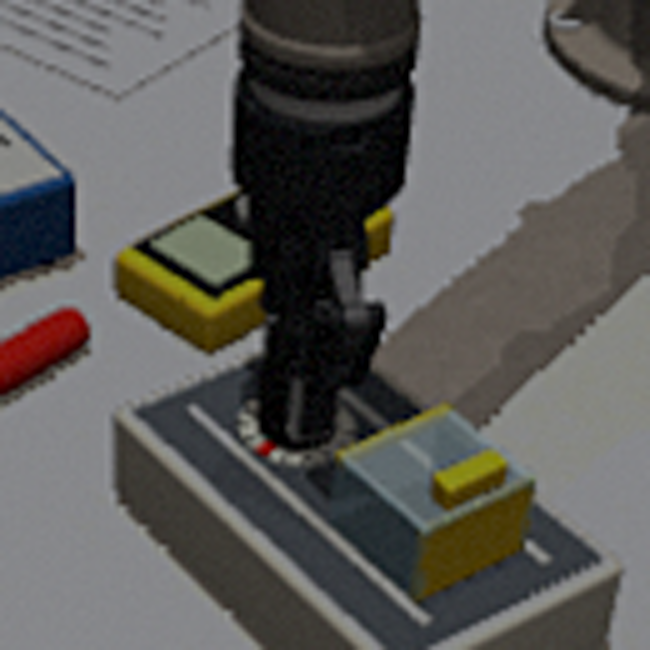

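Request:
move_arm(
  deltas="0 0 0 0 0.1 0 0;0 0 0 0 0.1 0 0;0 0 0 0 0.1 0 0;0 0 0 0 0.1 0 0;0 0 0 0 0.1 0 0;0 0 0 0 0.1 0 0;0 0 0 0 0.1 0 0;0 0 0 0 0.1 0 0",
)

```text
time_s: 4.55
eef_pos: [0.5422, 0.1576, 0.0723]
tool_rot: [0.559, 0.434, 0.558, -0.434]
contact_force: [0.3, -0.4, -1.7]
grip_width: 0.0341
```

```bash
python3 -c "
from h import *
need([.5425,.1578,.0723],-.49);print(state()['torque'])"
```

```text
t 4.55 eef [0.5422 0.1576 0.0723] jawang 0.2485 F [ 0.3 -0.4 -1.7] w 0.03405659640245471 q [-0.7   0.52  0.54  1.7  -0.3   1.    0.19]
M [[0.001, 0.969, 0.246], [-0.001, 0.246, -0.969], [-1.0, 0.001, 0.001]]
world d [0.0003 0.0002 0.    ] tool d [-0.      0.0003 -0.0001] rotvec [ 7.385e-01  5.000e-04 -1.100e-03]
[ 0.04818129 -0.02887778  0.0062508 ]
```

Request:
move_arm(
  deltas="0 0 0 0 0.1 0 0;0 0 0 0 0.1 0 0;0 0 0 0 0.1 0 0;0 0 0 0 0.1 0 0;0 0 0 0 0.1 0 0;0 0 0 0 0.1 0 0;0 0 0 0 0.06 0 0;0 0 0 0 0 0 0;0 0 0 0 0 0 0",
)

```text
time_s: 5.45
eef_pos: [0.5419, 0.1577, 0.0723]
tool_rot: [-0.381, -0.596, -0.379, 0.596]
contact_force: [0.4, 0.1, -3.0]
grip_width: 0.0339
```

```bash
python3 -c "
from h import *
need([.5425,.1578,.0723],-.49);print(state()['torque'])"
```

```text
t 5.45 eef [0.5419 0.1577 0.0723] jawang -0.4358 F [ 0.4  0.1 -3. ] w 0.03385815316264707 q [-0.81  0.56  0.7   1.71 -0.41  1.03 -0.41]
M [[0.001, 0.907, -0.422], [-0.002, -0.422, -0.907], [-1.0, 0.001, 0.001]]
world d [0.0006 0.0001 0.    ] tool d [-0.      0.0005 -0.0004] rotvec [ 0.0542  0.0012 -0.0013]
[ 0.04622652 -0.07370329 -0.0699408 ]
```

Request:
move_arm(
  deltas="0 0 0 0 0 0 0;0.65 0 0 0 0 0 0;0.65 0 0 0 0 0 0;0.65 0 0 0 0 0 0;0.65 0 0 0 0 0 0;0.65 -0.02 0 0 0 0 0;0.65 -0.03 0 0 0 0 0;0.65 -0.03 0 0 0 0 0;0.65 -0.03 0 0 0 0 0;0.65 -0.02 0 0 0 0 0",
)

```text
time_s: 6.45
eef_pos: [0.5394, 0.1573, 0.2044]
tool_rot: [-0.381, -0.593, -0.381, 0.598]
contact_force: [-0.3, -0.8, -0.2]
grip_width: 0.0555
```

```bash
python3 -c "
from h import *
need([.5425,.1578,.2],-.49)
im=snapshot('scene');cv2.imwrite('pics/s3.png',im[:,:,::-1]);crop(im,265,180,115,90,6,'pics/s3c.png')
im=snapshot('top');cv2.imwrite('pics/t3.png',im[:,:,::-1])"
```

```text
t 6.45 eef [0.5394 0.1573 0.2044] jawang -0.4332 F [-0.3 -0.8 -0.2] w 0.05553497247755334 q [-0.86  0.43  0.77  1.54 -0.3   1.31 -0.49]
M [[-0.007, 0.908, -0.42], [-0.003, -0.42, -0.908], [-1.0, -0.005, 0.006]]
world d [ 0.0031  0.0005 -0.0044] tool d [ 0.0044  0.0027 -0.0017] rotvec [0.0569 0.006  0.0046]
```

View pics/s3c.png

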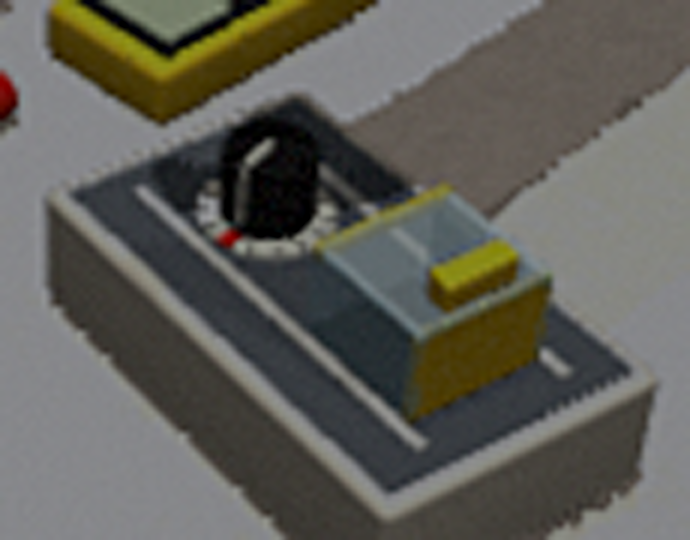

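View pics/t3.png

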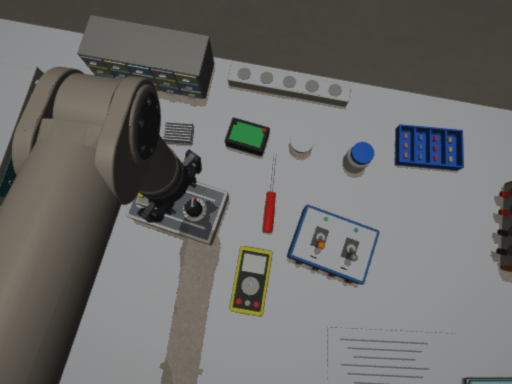

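```bash
python3 -c "
from h import *
im=cv2.imread('pics/t3.png')[:,:,::-1];crop(im,160,180,60,50,12,'pics/t3c.png')
gr=cv2.cvtColor(np.ascontiguousarray(im),cv2.COLOR_RGB2GRAY);print(gr[194:216,182:210])"
```

```text
[[ 17  36  62  77  81  81  83  85  77  86 113 133 138 141 142 129 124 114
  100  96  93  91  90  89  89  89  89  89]
 [ 32  61  77  80  81  82  82  82  80  82  86  88 100 116 131 135 139 141
  134 130 115 101  99  95  91  89  89  89]
 [ 53  75  81  82  81  82  82  82  82  82  83  83  84  85  77  87 113 132
  138 140 141 130 130 119 104 100  95  91]
 [ 74  81  82  82  82  81  82  81  83  88  92  93  84  80  79  92  93  90
  101 117 132 135 140 142 135 131 117 103]
 [ 80  81  81  82  81  82  82  79  81 103 116 114  88  72  79 120 114  98
   94  90  81  89 115 133 136 140 142 132]
 [ 82  81  81  82  82  86  82  68  65  90 117  89  65  59  83 134 141 120
  120 104  93  90  92  91  90 114 133 136]
 [ 82  82  82  81  81  96  81  51  46  89 125  80  42  37  65 123 134 112
  134 130 115  95  89  88  83  86  85  87]
 [ 82  81  82  85  68  60  46  38  45  88 112  72  40  35  37  65  89 124
  143 146 141 103  88  82  64  56  54  58]
 [ 81  81  86  98  69  45  38  36  45  88 110  71  42  37  34  29  40  82
  128 144 137 114  90  65  53  52  51  52]
 [ 82  83  88  80  53  37  37  37  48  90 107  
[... 774 characters left out ...]
 92 102  84  53  29  24  24  20  19  22  21  20  21  21  22  20  19  17
   14  24  65 105 107 104  79  58  52  53]
 [ 87 131 137  99  50  24  20  21  20  21  21  22  21  19  22  20  13  13
   14  36  85 107  90  78  65  55  53  53]
 [ 89 132 145 135  78  33  19  20  24  18  20  21  21  21  17  17  13  13
   19  50 101 113 111  96  66  54  52  53]
 [ 86 112 130 121  93  52  25  16  18  21  21  19  17  17  16  15  13  17
   35  71 102 113 112  96  67  54  52  57]
 [ 82  83  97 111 131  97  53  26  18  17  17  16  14  16  12  12  18  36
   70 101  98 104 105  80  58  53  54  64]
 [ 83  89 126 141 145 133  90  52  30  18  16  15  16  14  15  19  37  70
  103 111  96  82  77  62  54  52  57  78]]
```

View pics/t3c.png

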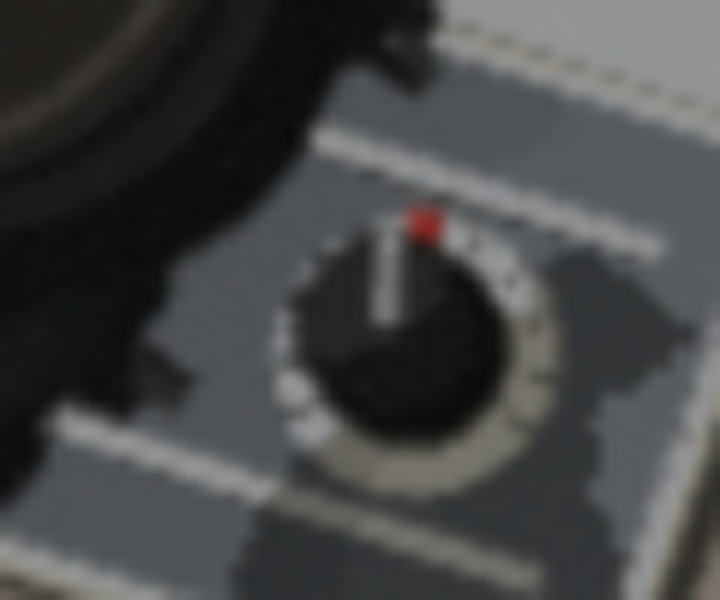

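```bash
cat > m4.py <<'E'
from h import *
from m3 import ringfit
im=cv2.imread('pics/t3.png');gr=cv2.cvtColor(im,cv2.COLOR_BGR2GRAY).astype(float)
L=[]
for r in range(200,207):
    w=gr[r,189:195]-38;w[w<6]=0;L.append([(w*np.arange(189,195)).sum()/w.sum(),r])
L=np.array(L);p=np.polyfit(L[:,1],L[:,0],1)
a=onz("top",(np.polyval(p,200),200),.095);b=onz("top",(np.polyval(p,206),206),.095);d=a-b
print("top ptr",np.arctan2(d[1],d[0]),a,b)
for thr in(95,105): print(ringfit(gr,"top",np.array([.5412,.1575]),.06,.02,.034,thr))
def red(im,n,x0,y0,x1,y1):
    s=(im[:,:,2].astype(int)-im[:,:,:2].max(2)).astype(float)[y0:y1,x0:x1];s[s<25]=0;yy,xx=np.mgrid[y0:y1,x0:x1]
    return (s*xx).sum()/s.sum(),(s*yy).sum()/s.sum()
r=red(im,"top",188,192,202,204);R0=onz("top",r,.06);print("top red",r,R0)
for c in [(.5408,.158),(.5418,.1569),(.5419,.1577)]:
    v=R0[:2]-c;print(c,np.hypot(*v),np.arctan2(v[1],v[0]))
im=cv2.imread('pics/s3.png');gs=cv2.cvtColor(im,cv2.COLOR_BGR2GRAY).astype(int)
print(gs[198:224,298:322])
r=red(im,"scene",297,210,310,228);R1=onz("scene",r,.06);print("scene red",r,R1)
for c in [(.542,.1562),(.5419,.1577)]:
    v=R1[:2]-c;print(c,np.hypot(*v),np.arctan2(v[1],v[0]))
for n in ("scene",):
  for th in (0,.1,.2,.3):
    for z in(.095,.066):
      print(th,z,proj(n,[.542+.018*np.cos(th),.1562+.018*np.sin(th),z]))
E
python3 m4.py
```

```text
top ptr 0.21836178953243554 [0.55569476 0.16114602 0.095     ] [0.5424039  0.15819678 0.095     ]
(array([0.54185632, 0.1592454 , 0.02736488]), np.float64(0.0013475698753770344), 82)
(array([0.54167035, 0.15926715, 0.02653799]), np.float64(0.0013678846306640884), 72)
top red (np.float64(194.98295454545453), np.float64(198.12689393939394)) [0.56680711 0.16234083 0.06      ]
(0.5408, 0.158) 0.026366886284709897 0.16538461072962674
(0.5418, 0.1569) 0.025592152750048783 0.2142323740030495
(0.5419, 0.1577) 0.025335775871913057 0.18421291091909034
[[126 136 138 137 137 138 119 112 119  88  65  64  49  27  25  28  26  25
   34  61  89 113 137 138]
 [142 137 139 140 130 138 139 102  70  42  34  19  26  24  28  28  40  31
   26  35  57  77 104 136]
 [138 130 128 141 111 100  99  60  25   4   4   7   6   8  11  21  27  30
   34  30  33  39  73 102]
 [134 138 120 112  79  46  19   4   0   1   8   3   0   4   2   1   9  17
   31  29  34  28  41  59]
 [124 103  81  69  56  24   0   1   2   4   2   0   7   0   4   2   8  12
    4  33  30  31  29  32]
 [ 80  57  55  51  30   6  11   7  14   2  20  
[... 1916 characters left out ...]
2 118 107  92 103 107 100  71
   63  52  66 108 121 112]
 [ 49  68 120 133 116  69  44  45  55  60  64  67  70  70  64  60  55  48
   52  47  50  76 106 122]]
scene red (np.float64(302.70073891625617), np.float64(219.11083743842366)) [0.56442786 0.15817388 0.06      ]
(0.542, 0.1562) 0.022514553431258244 0.08778390204948908
(0.5419, 0.1577) 0.022532843904785414 0.021032093897352708
0 0.095 [[304.35854432 206.10943415]]
0 0.066 [[303.62306623 215.91573972]]
0.1 0.095 [[304.94364969 206.47061326]]
0.1 0.066 [[304.19701381 216.28148852]]
0.2 0.095 [[305.58089802 206.79737353]]
0.2 0.066 [[304.82223543 216.61242537]]
0.3 0.095 [[306.26386348 207.08623097]]
0.3 0.066 [[305.4924279  216.90502577]]
```

```bash
python3 -c "
from h import *
a=onz('scene',(309.45,203),.095);b=onz('scene',(306.75,206),.095);print(a,b,np.arctan2(*(b-a)[1::-1]))
Y=-.125;A=np.array([.5419,.1577]);Rz=np.array([[np.cos(Y),-np.sin(Y)],[np.sin(Y),np.cos(Y)]])
S=A+Rz@[0,.045];print('S',S)
for v in((0,.076),(0,.105),(0,.094),(0,-.016)):print(v,S+Rz@v)
im=cv2.imread('pics/scene0.png')[:,:,::-1]
B=S+Rz@[0,.076];print('hood back proj',[(proj('scene',[*(S+Rz@[x,.076]),z])-[265,190])*6 for x in(-.031,.031) for z in(.0625,.102)])
print([(proj('top',[*(S+Rz@[x,.076]),z])-[120,160])*6 for x in(-.031,.031) for z in(.0625,.104)])
need([*(S+Rz@[0,.095]),.2],Y)
"
```

```text
[0.54295995 0.15545797 0.095     ] [0.55554824 0.15939708 0.095     ] 0.30326648807995776
S [0.54751036 0.2023489 ]
(0, 0.076) [0.55698564 0.27775592]
(0, 0.105) [0.56060121 0.30652965]
(0, 0.094) [0.55922979 0.29561548]
(0, -0.016) [0.54551557 0.18647373]
hood back proj [array([[541.53232366, 294.86524354]]), array([[556.13484548, 212.42007774]]), array([[409.63740284, 359.73556152]]), array([[421.1033669 , 276.59661989]])]
[array([[124.52672547, 268.79363804]]), array([[ 89.40968199, 249.15977237]]), array([[185.11527987, 121.38843765]]), array([[153.60444849,  94.66145493]])]
t 6.55 eef [0.541  0.1575 0.2056] jawang -0.4331 F [-0.4 -0.5 -0.7] w 0.055875168175031395 q [-0.86  0.43  0.77  1.54 -0.3   1.31 -0.49]
M [[-0.003, 0.908, -0.42], [-0.002, -0.42, -0.908], [-1.0, -0.001, 0.003]]
world d [ 0.0184  0.1391 -0.0056] tool d [ 0.0053 -0.0417 -0.134 ] rotvec [-0.3081  0.0025  0.0019]
```

Request:
move_arm(
  deltas="0.65 0.02 0.001 0 0 0 0;0.65 0.03 0 0 0 0 0;0.65 0.03 0 0 0 0 0;0.65 0.02 0 0 0 0 0;0.65 0.015 0 0 0 0 0;0.65 0.01 0 0 0 0 0;0.65 0 0 0 0 0 0",
)

```text
time_s: 7.25
eef_pos: [0.5394, 0.1567, 0.0725]
tool_rot: [-0.381, -0.594, -0.382, 0.598]
contact_force: [-0.1, 0.3, 0.3]
grip_width: 0.0558
```

```bash
python3 -c "
from h import *
need([.5419,.1577,.0723],-.433)
"
```

```text
t 7.25 eef [0.5394 0.1567 0.0725] jawang -0.4326 F [-0.1  0.3  0.3] w 0.055808064610128834 q [-0.81  0.56  0.7   1.71 -0.41  1.04 -0.4 ]
M [[-0.006, 0.908, -0.419], [-0.002, -0.419, -0.908], [-1.0, -0.004, 0.004]]
world d [ 0.0025  0.001  -0.0002] tool d [ 0.0001  0.0019 -0.002 ] rotvec [0.0004 0.0043 0.0044]
```

Request:
move_arm(
  deltas="0.65 0 0.002 -0.002 0 0.004 0.004;0.65 0 0 0 0 0 0;0.3 0 0 0 0 0 0;0.1 0 0 0 0 0 0;0 0 0 0 0 0 0;0 0 0 0 0 0 0;0 0 0 0 0 0 0",
)

```text
time_s: 7.95
eef_pos: [0.5423, 0.1584, 0.0746]
tool_rot: [0.381, 0.596, 0.382, -0.595]
contact_force: [-0.3, -0.6, -1.1]
grip_width: 0.0341
```

```bash
python3 -c "
from h import *
need([.5419,.1577,.0723],-.48)
"
```

```text
t 7.95 eef [0.5423 0.1584 0.0746] jawang -0.4321 F [-0.3 -0.6 -1.1] w 0.0341034598676869 q [-0.81  0.55  0.7   1.7  -0.41  1.03 -0.4 ]
M [[0.001, 0.908, -0.419], [0.002, -0.419, -0.908], [-1.0, -0.0, -0.002]]
world d [-0.0004 -0.0007 -0.0023] tool d [ 0.0023 -0.0001  0.0008] rotvec [ 0.0479 -0.0023  0.0003]
```

Request:
move_arm(
  deltas="0 0 0 0 0.04 0 0;0 0 0 0 0.01 0 0;0 0 0 0 0 0 0;0 0 0 0 0 0 0",
)

```text
time_s: 8.35
eef_pos: [0.5423, 0.1584, 0.0745]
tool_rot: [0.366, 0.606, 0.367, -0.604]
contact_force: [-0.6, -0.8, -1.3]
grip_width: 0.0336
```

```bash
python3 -c "
from h import *
need([.5419,.1577,.0723],-.48)
"
```

```text
t 8.35 eef [0.5423 0.1584 0.0745] jawang -0.4824 F [-0.6 -0.8 -1.3] w 0.03356023229950392 q [-0.82  0.56  0.71  1.7  -0.42  1.04 -0.45]
M [[0.001, 0.886, -0.464], [0.002, -0.464, -0.886], [-1.0, -0.0, -0.002]]
world d [-0.0004 -0.0007 -0.0022] tool d [ 0.0022 -0.0001  0.0008] rotvec [-0.0024 -0.0021  0.0003]
```

Request:
move_arm(
  deltas="0.65 0 0 0 0 0 0;0.65 0 0 0 0 0 0;0.65 0 0 0 0 0 0;0.65 -0.02 0 0 0 0 0;0.65 -0.03 0 0 0 0 0;0.65 -0.03 0 0 0 0 0;0.65 -0.03 0 0 0 0 0;0.5 -0.01 0 0 0 0 0;0.2 0 0 0 0 0 0;0 0 0 0 0 0 0",
)

```text
time_s: 9.35
eef_pos: [0.5441, 0.1575, 0.1998]
tool_rot: [0.366, 0.607, 0.366, -0.603]
contact_force: [0.5, 0.4, -0.6]
grip_width: 0.014
```

```bash
python3 -c "
from h import *
need([.5600,.3015,.19],-.125)
im=snapshot('scene');cv2.imwrite('pics/s4.png',im[:,:,::-1]);crop(im,265,180,115,90,6,'pics/s4c.png')
im=snapshot('top');cv2.imwrite('pics/t4.png',im[:,:,::-1]);crop(im,160,180,60,50,12,'pics/t4c.png')
"; sed 's/t3.png/t4.png/;s/s3.png/s4.png/' m4.py > m5.py; python3 m5.py | grep -v '^ *\[\|^\[\['
```

```text
t 9.35 eef [0.5441 0.1575 0.1998] jawang -0.4826 F [ 0.5  0.4 -0.6] w 0.014021095816655874 q [-0.86  0.43  0.78  1.55 -0.31  1.29 -0.52]
M [[0.005, 0.886, -0.464], [0.002, -0.464, -0.886], [-1.0, 0.004, -0.004]]
world d [ 0.0159  0.144  -0.0098] tool d [ 0.0102 -0.0528 -0.1349] rotvec [-0.3576 -0.0038 -0.0045]
top ptr 0.17326312656800688 [0.55587514 0.16024859 0.095     ] [0.54246329 0.15790128 0.095     ]
(array([0.542195  , 0.15906623, 0.02735083]), np.float64(0.0012802528421848524), 84)
(array([0.54189788, 0.15917613, 0.02658917]), np.float64(0.0014195517314516152), 69)
top red (np.float64(194.9896729776248), np.float64(198.24268502581756)) [0.56654165 0.16226106 0.06      ]
(0.5408, 0.158) 0.026091939693688615 0.1640440520128526
(0.5418, 0.1569) 0.025315811934122422 0.21338271857556498
(0.5419, 0.1577) 0.02506021375247837 0.1830239880381163
   35  64  87 114 137 139]
   26  34  59  75 103 138]
   31  30  28  44  73 102]
   29  35  32  28  44  59]
   20  30  33  28  26  35]
    5  22  32  36  31  31]
    1   0  23  33  33  34]
   15   0  19  30  32  30]
   15   5  19  26  33  30]

[... 298 characters left out ...]
 129 108 109 127 108  83]
  144 127 101 107 114 120]
  135 131 119 115 121 117]
  106  85 105 119 112 104]
   61  51  66 110 118 109]
   52  49  47  73 106 121]]
scene red (np.float64(302.7063882063882), np.float64(219.12653562653563)) [0.56445726 0.15822265 0.06      ]
(0.542, 0.1562) 0.02254816488913096 0.08982423702335235
(0.5419, 0.1577) 0.022563316348830714 0.02316574234527065
0 0.095 [[304.35854432 206.10943415]]
0 0.066 [[303.62306623 215.91573972]]
0.1 0.095 [[304.94364969 206.47061326]]
0.1 0.066 [[304.19701381 216.28148852]]
0.2 0.095 [[305.58089802 206.79737353]]
0.2 0.066 [[304.82223543 216.61242537]]
0.3 0.095 [[306.26386348 207.08623097]]
0.3 0.066 [[305.4924279  216.90502577]]
```

View pics/t4c.png

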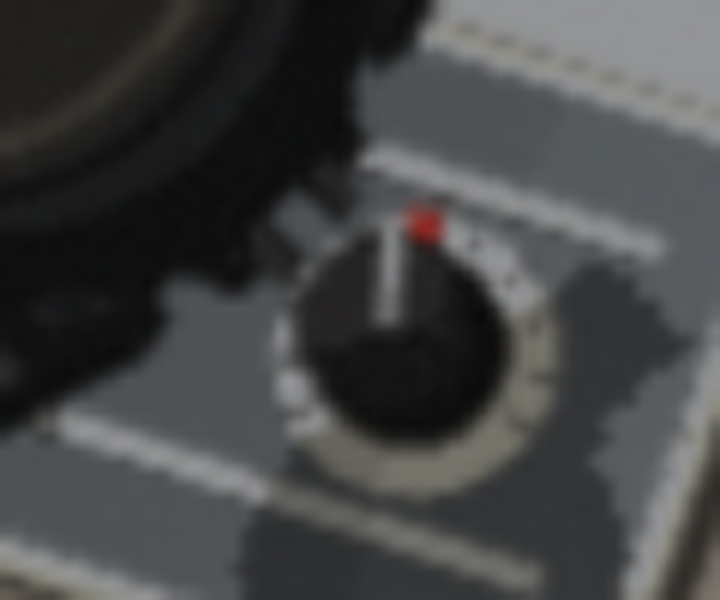

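View pics/s4c.png

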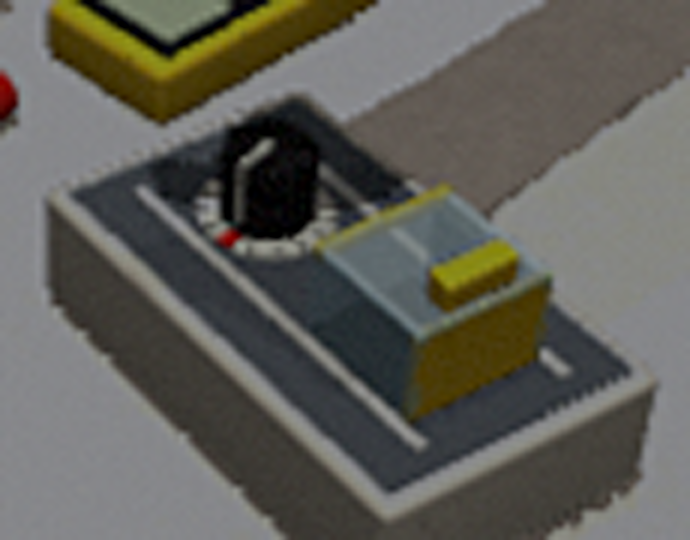

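Request:
move_arm(
  deltas="0 0 -0.0105 -0.027 0 0 0;0 0 -0.0105 -0.027 0 0 0;0 0 -0.0105 -0.027 0 0 0;0 0 -0.0105 -0.027 0 0 0;0 0 -0.0105 -0.027 0 0 0;0 0 0 0 -0.12 0 0;0 0 0 0 -0.12 0 0;0 0 0 0 -0.12 0 0;0 0 0 0 0 0 0",
)

```text
time_s: 10.35
eef_pos: [0.5529, 0.3046, 0.1815]
tool_rot: [-0.469, -0.519, -0.473, 0.535]
contact_force: [0.6, 0.5, 1.3]
grip_width: -0.0001
```

```bash
python3 -c "
from h import *
need([.5600,.3020,.072],-.125)
im=snapshot('scene');crop(im,255,130,130,130,5,'pics/s5c.png')
"
```

```text
t 10.35 eef [0.5529 0.3046 0.1815] jawang -0.1124 F [0.6 0.5 1.3] w -0.00014067420624939972 q [-0.92  0.58  0.64  1.34 -0.34  1.35 -0.39]
M [[-0.021, 0.993, -0.112], [-0.011, -0.112, -0.994], [-1.0, -0.02, 0.014]]
world d [ 0.0071 -0.0026 -0.1095] tool d [0.1094 0.0095 0.0003] rotvec [0.0127 0.0136 0.0198]
```

View pics/s5c.png

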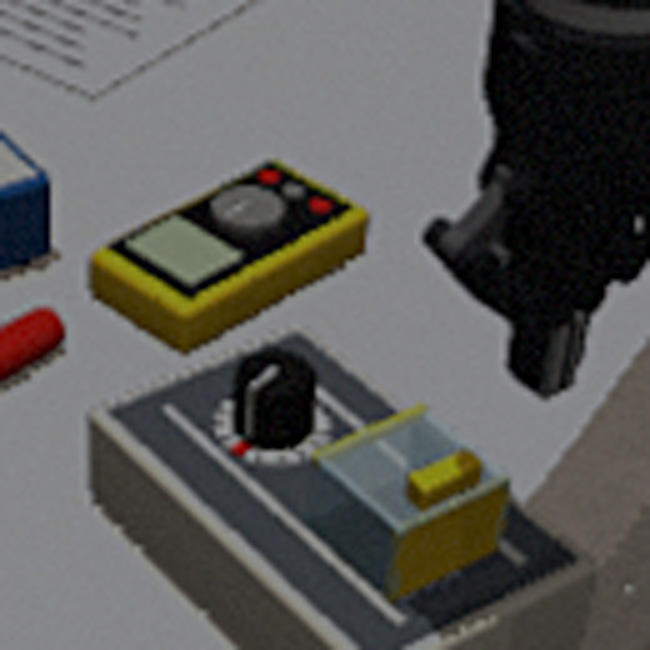

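Request:
move_arm(
  deltas="0 0.015 0.0095 0 0.013 0.014 0.02;0 0.02 0 0 0 0 0;0 0.02 0 0 0 0 0;0 0.005 0 0 0 0 0;0 0 0 0 0 0 0",
)

```text
time_s: 10.9
eef_pos: [0.5612, 0.302, 0.1166]
tool_rot: [-0.463, -0.533, -0.464, 0.535]
contact_force: [0.2, -0.5, 0.7]
grip_width: 0.0
```

```bash
python3 -c "
from h import *
need([.5600,.3020,.072],-.125)
im=snapshot('scene');crop(im,255,130,130,130,5,'pics/s6c.png')
"
```

```text
t 10.9 eef [0.5612 0.302  0.1166] jawang -0.1415 F [ 0.2 -0.5  0.7] w 4.8434356099282844e-05 q [-0.91  0.63  0.62  1.43 -0.38  1.2  -0.38]
M [[-0.003, 0.99, -0.141], [-0.002, -0.141, -0.99], [-1.0, -0.002, 0.002]]
world d [-0.0012  0.     -0.0446] tool d [ 0.0446 -0.0011  0.    ] rotvec [-0.0165  0.002   0.0025]
```

View pics/s6c.png

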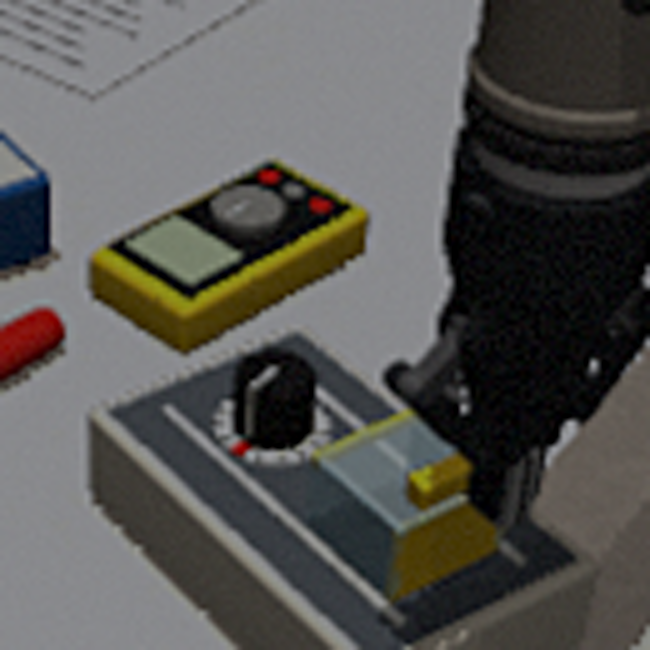

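Request:
move_arm(
  deltas="0 0.015 -0.001 0 -0.016 0.002 0;0 0.015 0 0 0 0 0;0 0.008 0 0 0 0 0;0 0 0 0 0 0 0",
)

```text
time_s: 11.35
eef_pos: [0.5628, 0.3032, 0.0809]
tool_rot: [0.467, 0.532, 0.467, -0.529]
contact_force: [-0.7, -0.6, 0.2]
grip_width: 0.0001
```

```bash
python3 -c "
from h import *
need([.5600,.2960,.074],-.125)
"
```

```text
t 11.35 eef [0.5628 0.3032 0.0809] jawang -0.127 F [-0.7 -0.6  0.2] w 7.08359948323968e-05 q [-0.9   0.66  0.6   1.47 -0.4   1.13 -0.35]
M [[0.004, 0.992, -0.127], [0.003, -0.127, -0.992], [-1.0, 0.003, -0.004]]
world d [-0.0028 -0.0072 -0.0069] tool d [ 0.0069 -0.0019  0.0075] rotvec [-0.002  -0.0038 -0.0032]
```

Request:
move_arm(
  deltas="0 0.005 -0.002 0.004 0 0 0;0 0 0 0.006 0 0 0;0 0 0 0.006 0 0 0;0 0 0 0.006 0 0 0;0 0 0 0.006 0 0 0;0 0 0 0 0 0 0",
)

```text
time_s: 11.95
eef_pos: [0.558, 0.2749, 0.0775]
tool_rot: [0.467, 0.534, 0.467, -0.527]
contact_force: [0.7, -1.2, 0.3]
grip_width: 0.0001
```

```bash
python3 -c "
from h import *
S=np.array([.5475,.2023]);Y=-.125
ax=np.array([-np.sin(Y),np.cos(Y)]);P=S-.005*ax;print('ys',(pose()[1][:2]-S)@ax)
need([*P,.074],-.125)
"
```

```text
ys 0.0733712000956244
t 11.95 eef [0.558  0.2749 0.0775] jawang -0.1273 F [ 0.7 -1.2  0.3] w 7.198260816873442e-05 q [-0.88  0.63  0.61  1.54 -0.39  1.09 -0.31]
M [[0.007, 0.992, -0.127], [0.007, -0.127, -0.992], [-1.0, 0.006, -0.008]]
world d [-0.0111 -0.0776 -0.0035] tool d [ 0.0029 -0.0012  0.0784] rotvec [-0.0023 -0.0079 -0.006 ]
```

Request:
move_arm(
  deltas="0 0.003 -0.001 0.008 0 -0.008 -0.006;0 0 0 0.008 0 0 0;0 0 0 0.008 0 0 0;0 0 0 0.008 0 0 0;0 0 0 0.008 0 0 0;0 0 0 0.008 0 0 0;0 0 0 0 0 0 0",
)

```text
time_s: 12.65
eef_pos: [0.5509, 0.2237, 0.0751]
tool_rot: [0.467, 0.531, 0.467, -0.53]
contact_force: [-0.2, -0.5, -0.4]
grip_width: 0.0003
```

```bash
python3 -c "
from h import *
S=np.array([.5475,.2023]);Y=-.125
ax=np.array([-np.sin(Y),np.cos(Y)]);P=S-.005*ax;print('ys',(pose()[1][:2]-S)@ax)
need([*P,.074],-.125)
im=snapshot('scene');crop(im,255,130,130,130,5,'pics/s7c.png')
"
```

```text
ys 0.021655773227709944
t 12.65 eef [0.5509 0.2237 0.0751] jawang -0.1276 F [-0.2 -0.5 -0.4] w 0.0002962471849363942 q [-0.84  0.59  0.62  1.61 -0.38  1.06 -0.24]
M [[0.001, 0.992, -0.127], [0.001, -0.127, -0.992], [-1.0, 0.001, -0.001]]
world d [-0.0041 -0.0264 -0.0011] tool d [ 0.0011 -0.0007  0.0267] rotvec [-0.0026 -0.0012 -0.0009]
```

View pics/s7c.png

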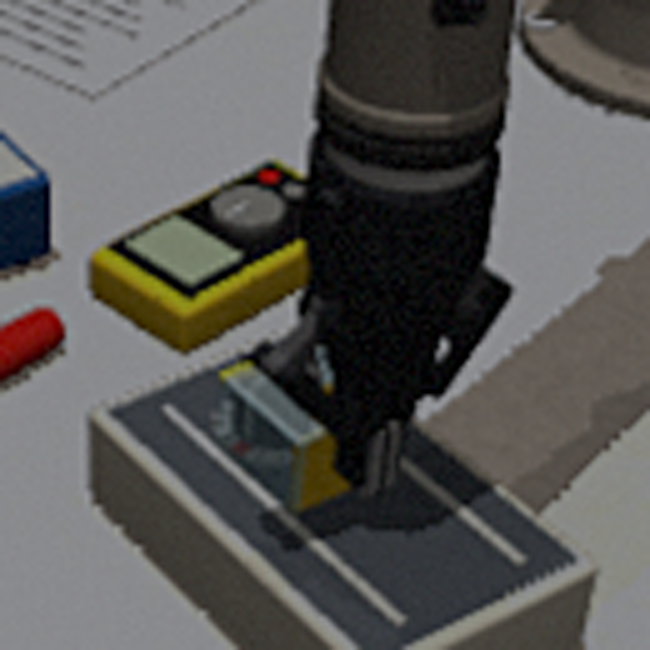

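Request:
move_arm(
  deltas="0 0.001 -0.001 0.006 0 0 0;0 0 0 0.006 0 0 0;0 0 0 0.006 0 0 0;0 0 0 0.004 0 0 0;0 0 0 0 0 0 0",
)

```text
time_s: 13.2
eef_pos: [0.5474, 0.202, 0.0742]
tool_rot: [0.468, 0.532, 0.468, -0.529]
contact_force: [0.0, 0.3, 0.3]
grip_width: -0.0001
```

Request:
move_arm(
  deltas="0 0 0 0.004 0 0 0;0 0 0 0.003 0 0 0;0 0 0 0.003 0 0 0",
)

```text
time_s: 13.5
eef_pos: [0.5469, 0.1979, 0.0743]
tool_rot: [0.467, 0.533, 0.47, -0.525]
contact_force: [2.5, 7.7, -2.6]
grip_width: 0.0006
```

```bash
python3 -c "
from h import *
S=np.array([.5475,.2023]);Y=-.125
ax=np.array([-np.sin(Y),np.cos(Y)]);P=S-.005*ax;print('ys',(pose()[1][:2]-S)@ax)
need([*P,.074],-.125)
"
```

```text
ys -0.004424269691904184
t 13.5 eef [0.5469 0.1979 0.0743] jawang -0.1217 F [ 2.5  7.7 -2.6] w 0.0005521491685006284 q [-0.81  0.56  0.62  1.66 -0.38  1.03 -0.18]
M [[0.005, 0.993, -0.121], [0.011, -0.121, -0.993], [-1.0, 0.004, -0.011]]
world d [-0.     -0.0006 -0.0003] tool d [0.0003 0.0001 0.0006] rotvec [ 0.0033 -0.0114 -0.0041]
```

Request:
move_arm(
  deltas="0 0 0 0.006 0 0 0;0 0 0 0.006 0 0 0",
)

```text
time_s: 13.7
eef_pos: [0.5469, 0.1983, 0.0746]
tool_rot: [0.466, 0.537, 0.475, -0.518]
contact_force: [2.9, 9.5, -4.1]
grip_width: -0.0001
```

Request:
move_arm(
  deltas="0 0 0 -0.008 0 0 0;0 0 0 -0.012 0 0 0;0 0 0 -0.01 0 0 0;0 -0.025 0 0 0 0 0;0 -0.03 0 0 0 0 0;0 -0.03 0 0 0 0 0;0 -0.03 0 0 0 0 0;0 0 0 0 0 0 0",
)

```text
time_s: 14.5
eef_pos: [0.5472, 0.2258, 0.1914]
tool_rot: [0.468, 0.532, 0.474, -0.523]
contact_force: [0.3, -0.3, 1.2]
grip_width: 0.0002
```

```bash
python3 -c "
from h import *
need([.50,-.13,.2],-.16)
im=snapshot('scene');crop(im,255,160,130,110,6,'pics/s8c.png')
im=snapshot('top');crop(im,130,170,120,90,6,'pics/t8c.png')
"
```

```text
t 14.5 eef [0.5472 0.2258 0.1914] jawang -0.1131 F [ 0.3 -0.3  1.2] w 0.00015748937144969573 q [-0.87  0.47  0.66  1.48 -0.31  1.28 -0.28]
M [[0.003, 0.994, -0.113], [0.015, -0.113, -0.994], [-1.0, 0.001, -0.015]]
world d [-0.0472 -0.3558  0.0086] tool d [-0.0141 -0.0067  0.3587] rotvec [ 0.0469 -0.0153 -0.001 ]
```

View pics/s8c.png

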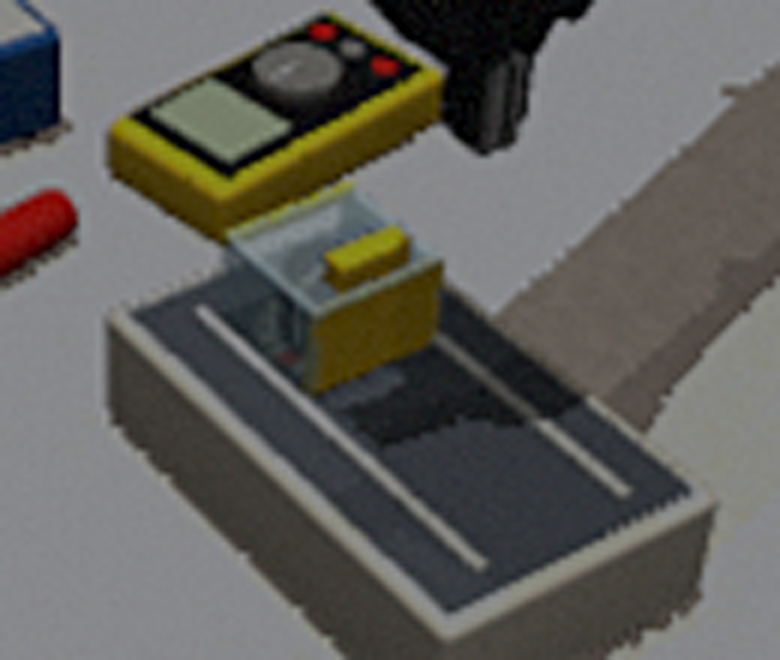

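View pics/t8c.png

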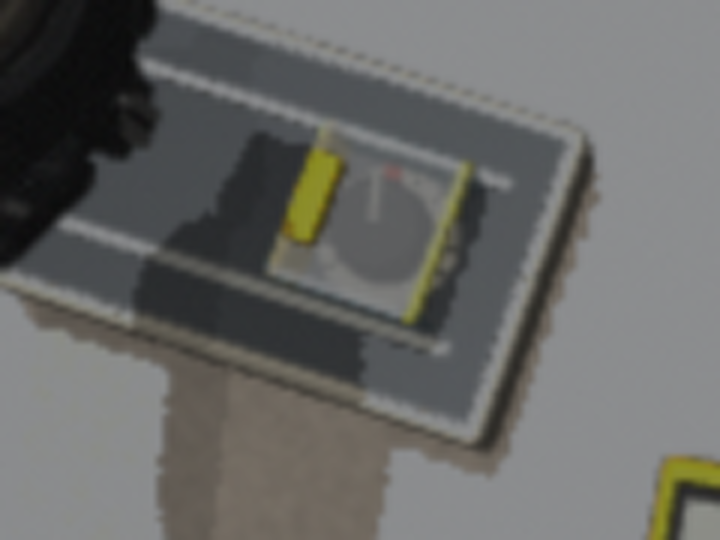

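Request:
move_arm(
  deltas="0 -0.01 -0.004 0.03 0 -0.015 0;0 0 -0.004 0.037 0 0 0;0 0 -0.004 0.037 0 0 0;0 0 -0.004 0.037 0 0 0;0 0 -0.004 0.037 0 0 0;0 0 -0.004 0.037 0 0 0;0 0 -0.004 0.037 0 0 0;0 0 -0.004 0.037 0 0 0;0 0 -0.004 0.037 0 0 0;0 0 -0.004 0.025 0 0 0;0 0 0 0 0 0 0",
)

```text
time_s: 15.7
eef_pos: [0.4501, -0.1286, 0.1826]
tool_rot: [-0.466, -0.512, -0.479, 0.54]
contact_force: [-0.8, -0.5, 0.1]
grip_width: 0.0002
```

```bash
python3 -c "
from h import *
need([.47,-.1264,.102],-.16)
im=snapshot('scene');crop(im,180,60,110,110,6,'pics/s9c.png');cv2.imwrite('pics/s9.png',im[:,:,::-1])
im=snapshot('top');cv2.imwrite('pics/t9.png',im[:,:,::-1])
S=np.array([.5475,.2023]);Y=-.125
Rz=np.array([[np.cos(Y),-np.sin(Y)],[np.sin(Y),np.cos(Y)]])
print([((proj('scene',[*(S+Rz@[x,-.016]),z])-[255,160])*6).round() for x in(-.031,.031) for z in(.0625,.102)])
"
```

```text
t 15.7 eef [ 0.4501 -0.1286  0.1826] jawang -0.1077 F [-0.8 -0.5  0.1] w 0.00022806908040169682 q [-0.46  0.26  0.83  1.79 -0.18  1.21  0.32]
M [[-0.043, 0.993, -0.107], [-0.013, -0.107, -0.994], [-0.999, -0.041, 0.017]]
world d [ 0.0199  0.0022 -0.0806] tool d [ 0.0796  0.0229 -0.0057] rotvec [0.0526 0.0185 0.0409]
[array([[437., 338.]]), array([[447., 257.]]), array([[309., 395.]]), array([[316., 314.]])]
```

View pics/s9c.png

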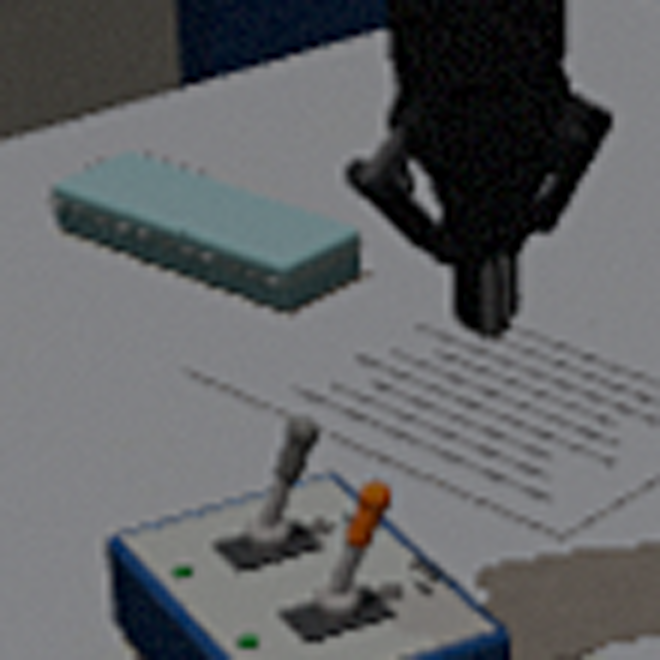

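View pics/t9.png

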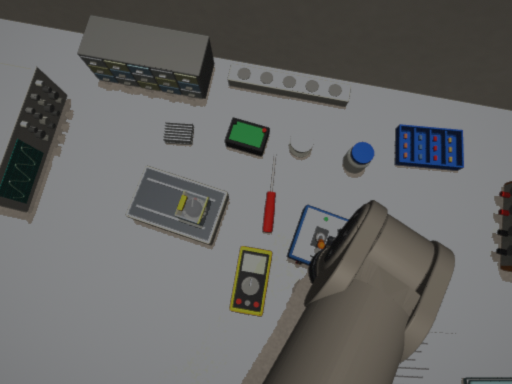

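Request:
move_arm(
  deltas="0 0 0.015 -0.006 0.053 0.018 0.041;0 0.02 0 0 0 0 0;0 0.02 0 0 0 0 0;0 0 0 0 0 0 0",
)

```text
time_s: 16.2
eef_pos: [0.4692, -0.1099, 0.1378]
tool_rot: [0.461, 0.536, 0.465, -0.533]
contact_force: [-0.7, -0.6, 0.5]
grip_width: 0.0004
```

```bash
python3 -c "
from h import *
need([.47,-.1264,.102],-.16)
"
```

```text
t 16.2 eef [ 0.4692 -0.1099  0.1378] jawang -0.1435 F [-0.7 -0.6  0.5] w 0.0004187964271508766 q [-0.45  0.32  0.81  1.85 -0.26  1.08  0.31]
M [[-0.002, 0.99, -0.143], [0.007, -0.143, -0.99], [-1.0, -0.003, -0.007]]
world d [ 0.0008 -0.0165 -0.0358] tool d [0.0357 0.0032 0.0164] rotvec [ 0.0165 -0.0067  0.003 ]
```

Request:
move_arm(
  deltas="0 0.015 0.001 0.016 0.016 -0.007 0.003;0 0.015 0 0 0 0 0;0 0 0 0 0 0 0",
)

```text
time_s: 16.5
eef_pos: [0.4699, -0.1203, 0.107]
tool_rot: [0.46, 0.536, 0.462, -0.536]
contact_force: [-0.8, 0.5, -0.0]
grip_width: 0.0004
```

```bash
python3 -c "
from h import *
need([.47,-.1264,.102],-.16)
im=snapshot('scene');crop(im,180,60,110,110,6,'pics/s10c.png')
"
```

```text
t 16.5 eef [ 0.4699 -0.1203  0.107 ] jawang -0.1501 F [-0.8  0.5 -0. ] w 0.0003528303258839024 q [-0.41  0.37  0.79  1.88 -0.3   1.02  0.36]
M [[-0.001, 0.989, -0.15], [0.002, -0.15, -0.989], [-1.0, -0.001, -0.001]]
world d [ 0.0001 -0.0061 -0.005 ] tool d [0.005 0.001 0.006] rotvec [ 0.0099 -0.0014  0.0013]
```

View pics/s10c.png

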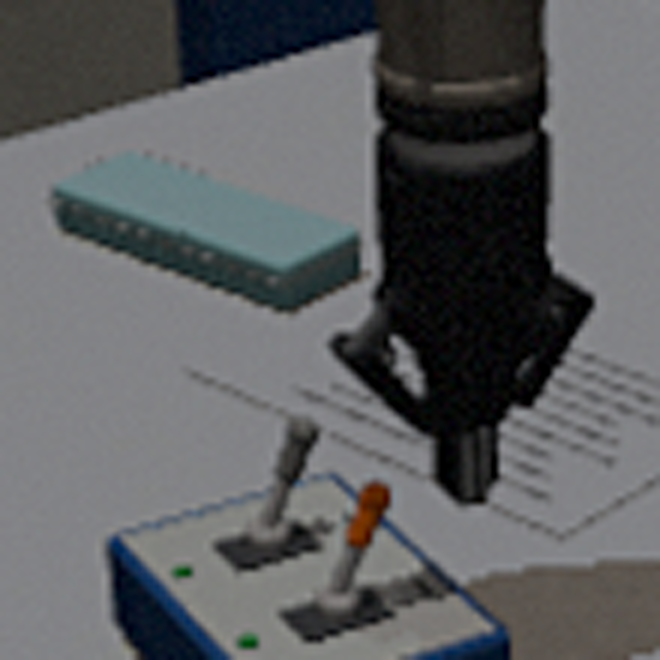

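Request:
move_arm(
  deltas="0 0.004 0 0.006 0.01 0 0;0 0 0.007 0 0 0 0;0 0 0.007 0 0 0 0;0 0 0.007 0 0 0 0;0 0 0.007 0 0 0 0;0 0 0.007 0 0 0 0;0 0 0.005 0 0 0 0",
)

```text
time_s: 17.25
eef_pos: [0.5118, -0.1328, 0.1073]
tool_rot: [0.458, 0.539, 0.46, -0.537]
contact_force: [-0.5, -0.0, 1.4]
grip_width: 0.0001
```

```bash
python3 -c "
from h import *
need([.5362-.0145*.987,-.137+.0145*.159,.102],-.16)
im=snapshot('scene');crop(im,180,60,110,110,6,'pics/s11c.png')
"
```

```text
t 17.25 eef [ 0.5118 -0.1328  0.1073] jawang -0.1582 F [-0.5 -0.   1.4] w 0.00013409095063505636 q [-0.35  0.45  0.77  1.77 -0.36  1.07  0.39]
M [[-0.001, 0.988, -0.158], [0.004, -0.158, -0.988], [-1.0, -0.001, -0.003]]
world d [ 0.01   -0.0019 -0.0053] tool d [0.0052 0.0102 0.0003] rotvec [ 0.0018 -0.0033  0.0015]
```

View pics/s11c.png

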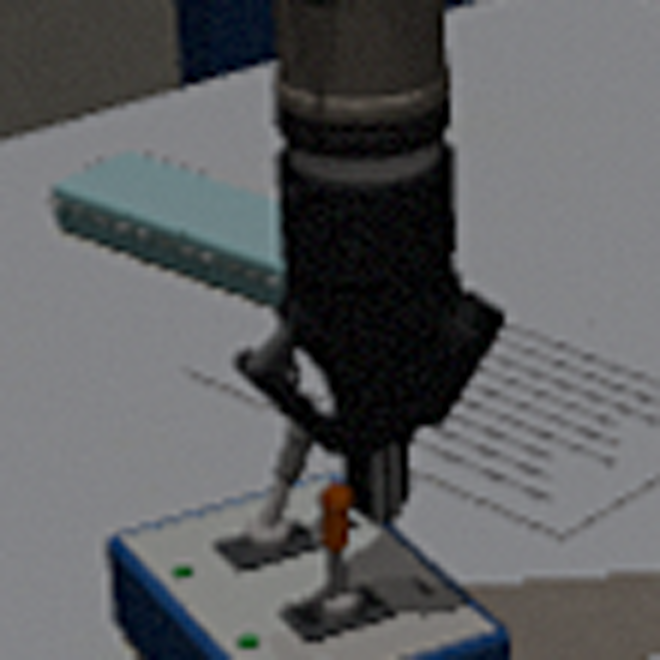

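Request:
move_arm(
  deltas="0 0.003 0.007 0 0 0 0;0 0 0.007 0 0 0 0;0 0 0.006 0 0 0 0;0 0 0 0 0 0 0;0 0 0 0 0 0 0",
)

```text
time_s: 17.8
eef_pos: [0.5346, -0.1362, 0.1039]
tool_rot: [0.458, 0.538, 0.46, -0.537]
contact_force: [-1.8, 0.1, 2.5]
grip_width: -0.0003
```

```bash
python3 -c "
from h import *
need([.48,-.128,.102],-.16)
im=snapshot('scene');crop(im,180,60,110,110,6,'pics/s12c.png')
"
```

```text
t 17.8 eef [ 0.5346 -0.1362  0.1039] jawang -0.1573 F [-1.8  0.1  2.5] w -0.0002981157690596333 q [-0.32  0.5   0.75  1.71 -0.38  1.08  0.4 ]
M [[-0.001, 0.988, -0.157], [0.003, -0.157, -0.988], [-1.0, -0.001, -0.003]]
world d [-0.0546  0.0082 -0.0019] tool d [ 0.0019 -0.0552  0.0005] rotvec [ 0.0027 -0.0027  0.001 ]
```

View pics/s12c.png

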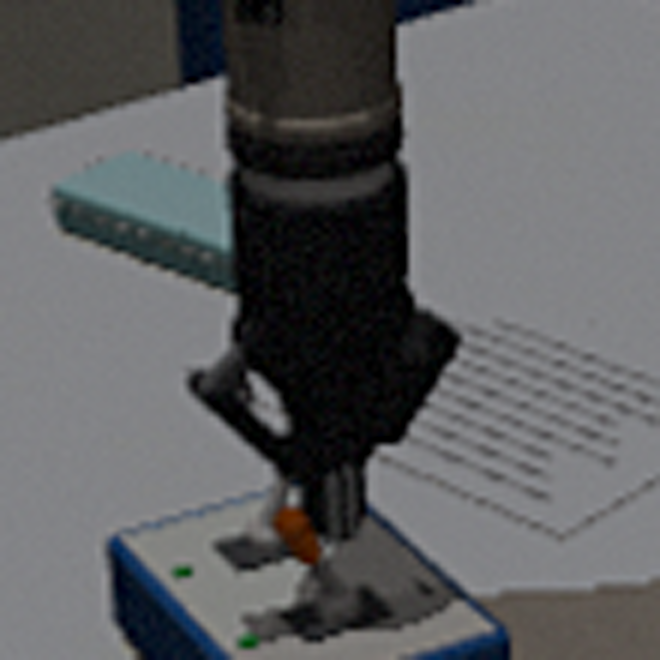

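Request:
move_arm(
  deltas="0 0 -0.01 0 0 0 0;0 0 -0.015 0 0 0 0;0 -0.005 -0.015 0 0 0 0;0 -0.03 -0.02 0 0 0 0;0 -0.03 -0.02 0 0 0 0;0 -0.04 0 0 0 0 0;0 -0.03 0 -0.03 0 0 0;0 0 0 -0.04 0 0 0;0 0 0 -0.04 0 0 0;0 0 0 -0.03 0 0 0;0 0 0 0 0 0 0",
)

```text
time_s: 18.95
eef_pos: [0.4729, 0.0189, 0.2434]
tool_rot: [0.458, 0.546, 0.457, -0.533]
contact_force: [-0.6, -0.1, 0.8]
grip_width: 0.0
```

```bash
python3 -c "
from h import *
need([.48,-.128,.102],-.16)
im=snapshot('scene');cv2.imwrite('pics/s13.png',im[:,:,::-1]);crop(im,180,100,200,160,4,'pics/s13c.png')
im=snapshot('top');cv2.imwrite('pics/t13.png',im[:,:,::-1])
"
```

```text
t 18.95 eef [0.4729 0.0189 0.2434] jawang -0.164 F [-0.6 -0.1  0.8] w 2.3152390617135776e-05 q [-0.74  0.16  0.77  1.72 -0.13  1.29 -0.11]
M [[0.015, 0.986, -0.163], [0.012, -0.163, -0.987], [-1.0, 0.013, -0.014]]
world d [ 0.0071 -0.1469 -0.1414] tool d [0.1398 0.0292 0.1457] rotvec [-0.0039 -0.0137 -0.0126]
```

View pics/s13c.png

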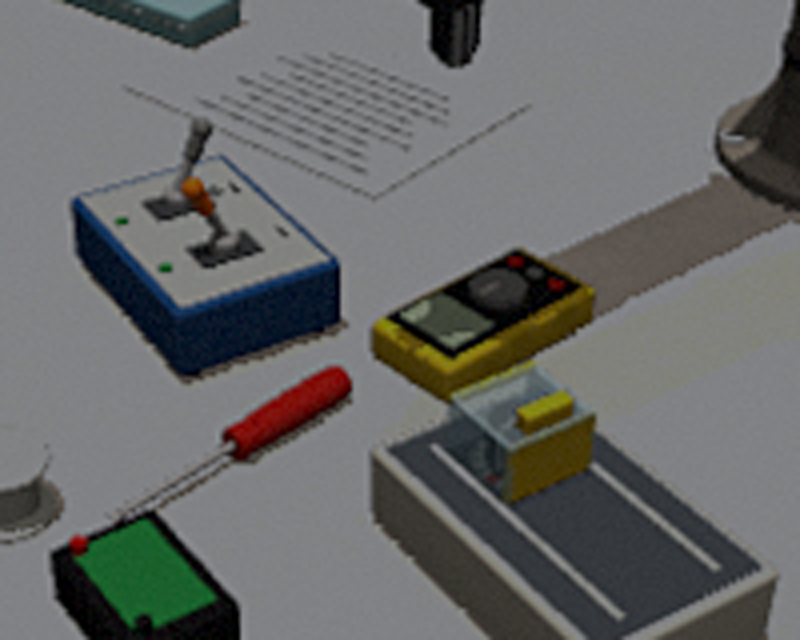

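View pics/t13.png

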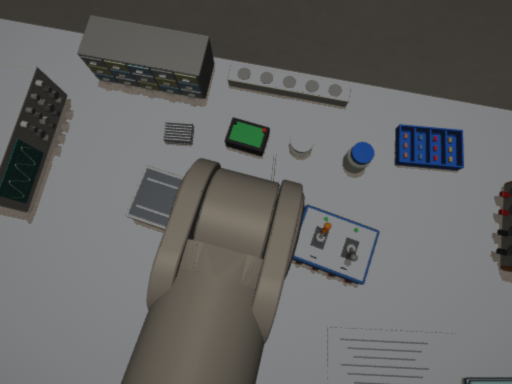

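```bash
python3 - <<'E'
from h import *
def wall(f):
    im=cv2.imread(f);h=cv2.cvtColor(im,cv2.COLOR_BGR2HSV);m=cv2.inRange(h,(20,130,40),(35,255,255));m[:200]=0 if '0' in f else m[:200]
    n,l,s,c=cv2.connectedComponentsWithStats(m);return [(s[i].tolist(),c[i].round(2).tolist()) for i in range(1,n) if s[i,4]>40]
for f in('pics/scene0.png','pics/s13.png'):
    for s,c in wall(f): print(f,s,c,onz('scene',c,.082)[:2])
E
```

```text
pics/scene0.png [337, 220, 14, 12, 101] [343.36, 225.38] [0.53020127 0.24830451]
pics/scene0.png [333, 227, 23, 23, 251] [344.32, 237.98] [0.55941144 0.27666232]
pics/s13.png [273, 164, 56, 37, 588] [300.09, 185.93] [0.49939985 0.08056425]
pics/s13.png [309, 198, 14, 11, 95] [315.68, 202.72] [0.51852251 0.15280542]
pics/s13.png [307, 204, 22, 22, 252] [317.35, 214.58] [0.54705911 0.18589026]
```

```bash
python3 -c "
from workcell import *
print(sign_off())"
```

```text
the job is handed in; nothing more can be done
None
```

The supply is set, locked and switched on, and I handed the job in with about 19 s of the 67 s used.

- **Knob:** I turned it clockwise about 1.51 rad. A check against the red mark then suggested a small shortfall, so I re-gripped and added 0.05 rad. The last measurement put the pointer at 0.17 rad and the mark between 0.165 and 0.21 rad, inside the 0.14 rad limit. The first try's readings disagreed: the top camera had it about 0 to 0.05 rad short, the side camera 0.05 to 0.2 rad. After the extra turn I remeasured the pointer only in the top view.
- **Lock hood:** I pushed it until it stopped moving under about 10 N, where I expected the end stop to be. The camera measured 91.6 mm of travel against 92 mm nominal. After the push, the pointer could still be seen next to the mark through the clear hood, but I did not remeasure it.
- **Toggles:** In the last pictures the orange toggle leans to its green-dot side and the grey one is still off.
- **Other items:** None of the loose items looked moved in the pictures, and the gripper was clear of everything at hand-in.

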